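Load the ear-defender disinfecting rack and set its timer

TASK

Load the disinfecting rack: first hang the large-cupped ear defenders by the headband over the inner part of the bar, between its bend and the collar, then hang the slim pair over the outer part, between the collar and the free end, each straddling the bar with one cup on either side. When both hang there by themselves, slide the timer's grip along its track until it is level with the metal pointer. Do not bump the lamp hood above the bar, and leave the other things on the bench where they are.

Things in the scene. Friction and masses are not known exactly. Their poses are not given: they have to be found in the camera images.
- big: large ear defenders, grey cups, black headband, 162 (x) x 84 (y) x 170 mm tall, about 0.32 kg; stands on its two flat-footed cups, headband arched above; origin midway between the cups on the underside, x from cup to cup, z up (both ways round are alike). Cups 34 x 84 x 92 mm, 70 mm free between their cushions.
- big_crown (a point): middle of the underside of the large pair's crown pad (the face that rests on the bar), 148 mm above its origin. The pad, black, is 48 (x) x 32 (y) x 22 mm thick, its top 170 mm up: grip it across the 32 mm, with the fingertips above the pad's underside.
- slim: slim ear defenders, 136 (x) x 60 (y) x 150 mm tall, about 0.2 kg; stands on its two flat-footed cups, headband arched above; origin midway between the cups on the underside, x from cup to cup, z up (both ways round are alike). Cups 20 x 60 x 70 mm, 72 mm free between their cushions.
- slim_crown (a point): middle of the underside of the slim pair's crown pad, 128 mm above its origin. The pad is 48 (x) x 32 (y) x 22 mm thick, its top 150 mm up.
- rack: fixed rack; origin on the table under the bar, x away from the robot. A level steel bar, 18 mm thick, axis 205 mm up, runs along y at x = 0 from its free end (y = -134 mm) to its bend (y = +160 mm), where it turns back (+x) to an upright. A 30 mm collar sits on it at y = 0 to 10 mm. 20 mm uprights at x = 135, y = -110 and +160 mm, on a foot plate from x = 90 mm on, 12 mm thick.
- bay_in (a point): top of the bar midway along its inner part (rack y = +80 mm), 214 mm up; axes as the rack's. Place for the large pair.
- bay_out (a point): top of the bar midway along its outer part (rack y = -62 mm), 214 mm up; axes as the rack's. Place for the slim pair.
- hood: white lamp hood fixed on the rack, 155 (x) x 310 (y) x 32 mm; origin mid front lower edge, straight above the bar; it reaches back (+x) from there. Underside 366 mm up, from y = -130 to +180 mm of the rack: an upright tool over the bar meets it, so lean the tool some 40 degrees, wrist towards the robot, and come in from the bar's free end.
- timer_box: fixed white timer box, 100 (x) x 200 (y) x 30 mm tall, origin at the centre of its underside; the track runs along its y
- timer_slide (a joint): how far the grip stands along its track, 0 to 0.14 m, growing to the box's +y; it stays where it is left (about 1.5 N to move)
- timer_grip (a point): middle of the top of the slide grip, a black upright bar 60 (x, across the track) x 20 (y) x 38 mm tall, top 69 mm above the table; take it across its 20 mm side
- pointer: small fixed dark steel pointer, 25 x 16 x 12 mm, on top of the timer box beside the track, its tip towards the grip; origin at its tip on the box's top (30 mm up), axes as the timer box's. The grip is level with it when the two have the same y along the box.
- hard_hat: yellow hard hat, 274 mm across, 148 mm tall, origin under its centre; to be left alone
- mug: dark steel mug, 80 mm across, 100 mm tall, origin under its centre; to be left alone
- spanner: steel spanner lying flat, 180 mm long along its x, 8 mm thick, origin under its middle; to be left alone
- driver: screwdriver lying flat, 180 mm long along its x, 26 mm thick, origin under its middle; to be left alone
- cleaner: white bottle, 72 mm across, 200 mm tall, origin under its centre; to be left alone
- socket_tray: dark open tray, 140 x 200 x 40 mm, origin under its centre; to be left alone
- hammer: hammer lying flat, 260 mm long along its x, origin under its middle; to be left alone
Things that resemble listed ones, but are neither listed nor needed, are in the scene too. What is shaped like the slim but green is not meant.

How it is judged:
On the way, in this order (a step that is already met when the one before it is completed fails the run):
1. the large ear defenders hang on the inner part of the bar, let go (x of big_crown in the frame of bay_in between -0.025 and 0.025 m and y of big_crown in the frame of bay_in between -0.055 and 0.055 m and z of big_crown in the frame of bay_in between -0.008 and 0.014 m and angle between big's own z axis and vertical below 0.3 rad and contact force between big and rack above 0.3 N and linear speed of big below 0.05 m/s and contact force between the fingers and big below 0.05 N), for 0.2 s.
2. the slim ear defenders hang on the outer part of the bar, let go, the large pair still hanging (all of step 1 and x of slim_crown in the frame of bay_out between -0.025 and 0.025 m and y of slim_crown in the frame of bay_out between -0.055 and 0.055 m and z of slim_crown in the frame of bay_out between -0.008 and 0.014 m and angle between slim's own z axis and vertical below 0.3 rad and contact force between slim and rack above 0.3 N and linear speed of slim below 0.05 m/s and contact force between the fingers and slim below 0.05 N), for 0.2 s.
3. the timer grip is level with the pointer (y of timer_grip in the frame of pointer between -0.006 and 0.006 m), for 0.2 s.
At the end, for the whole second after the job is handed in: Both pairs rest by the crown pad on the bar, still and let go: large within 55 mm of the inner part's middle, slim within 55 mm of the outer part's, each within 25 mm across the bar and leaning under 0.3 rad; the timer grip within 6 mm of the pointer along the track (all of step 3 and x of big_crown in the frame of bay_in between -0.025 and 0.025 m and y of big_crown in the frame of bay_in between -0.055 and 0.055 m and z of big_crown in the frame of bay_in between -0.008 and 0.014 m and angle between each of big, slim's own z axis and vertical below 0.3 rad and contact force between each of big, slim and rack above 0.3 N and linear speed of each of big, slim below 0.05 m/s and x of slim_crown in the frame of bay_out between -0.025 and 0.025 m and y of slim_crown in the frame of bay_out between -0.055 and 0.055 m and z of slim_crown in the frame of bay_out between -0.008 and 0.014 m); the robot touches nothing.
It fails at once if the lamp hood is bumped (over 5 N) (contact force between hood and anything else above 5 N).
It fails at once if another loose thing on the bench is shifted more than 30 mm (distance of any of hard_hat, mug, spanner, driver, cleaner, socket_tray, hammer from where it was at the start of the episode above 0.03 m).
It also fails if it takes over 69 s, if anything falls off the work surface, if the arm or the gripper's body presses on something with over 40 N, if the wrist force passes 120 N, or if a joint passes its speed limit or range.

ROBOT

A 7-joint arm with a two-finger parallel gripper is mounted at the origin on the work surface. World frame = base frame: x ahead of the robot, y to its left, z up, the work surface at z = 0. Lengths are in m, angles in rad, forces in N, time in s.
With the tool pointing down it reaches from about 0.35 to 0.9 m from the base axis. Payload 8.1 kg.
Tool frame: the origin (TCP) lies at the very end of the fingers, on their centre line; the grasp point (between the pads) lies 19 mm behind it; z points along the fingers, y is the line along which they close (so a half turn about z gives the same grasp; the last joint's range is limited). The gripper opens to 92 mm and grips with 3 to 60 N. Pads are 19 mm wide; open, the fingers measure 130 mm over their backs; the gripper's body (75 mm by 190 mm) begins 47 mm behind the grasp point.
Start: joints at [-1.403, 0.434, 0.025, 1.573, -0.012, 1.134, -0.075], TCP at [0.167, 0.602, 0.227] pointing down, gripper open.
Joint ranges: [-2.62, 2.62], [-0.44, 2.09], [-1.27, 1.32], [0.08, 2.57], [-1.32, 4.46], [0.12, 2], [-2.74, 2.74]. Speed limits (rad/s): [2.22, 2.22, 3.01, 3.01, 3.14, 3.14, 3.14].

INTERFACE

Orientations are given as a rotation vector (axis times angle).
In Python, from cell import arm gives the robot as it stands.
- The arm moves only by the tool carry_out, never from a script. Its argument "commands" is a list of rows, each a list of 7 numbers: the opening, from 0 (shut) to 1 (fully open), then the shift along the tool's x, y, z each as a share of 0.025 m, from -1 to 1, then the turn, a rotation vector about the tool's x, y, z each as a share of 0.1 rad, from -1 to 1. A call has 1 to 8 rows; each row shifts and turns the commanded pose from where the row before left it, along the tool's axes as they then stand; what a row does not reach is not made up. A row lasts 1/10 s, in which the tool goes at most 50 mm and 8.59 degrees, less where a joint would pass 70% of its speed; a pose out of reach is approached as far as the arm can. A call with a number of a shift or a turn outside -1 to 1 is refused whole. A call with a gripper value outside its range is refused whole. The fingers move at their own pace and stop on an object; "squeeze" is the grip in N (left out, the last holds). Time passes only in rows, so rows that do not move let the fingers close. It gives the time, the measured TCP pose, the force, the opening and the grip force at its end, in the units of the state.
- arm.observe(): the state, without advancing time (a new reading comes with each control period).
- arm.get_image(name): name is "scene" or "top" or "wrist"; returns a dict with "pixels" (384x512x3 uint8, red, green, blue), "range_z" (384x512 float32, m along the optical axis (not along the pixel's ray), 0 where there is no reading), "mtx" (3x3 intrinsics, pixels), "R" (3x3) and "t" (3): a world point X has camera coordinates R X + t; the wrist camera has in their place "tool_from_camera" (4x4, takes a point from camera to tool coordinates, whose origin is the TCP and whose axes are the flange's). Camera axes: x right, y down, z forward; pixel columns grow to the right and rows downward; lengths in m; the calibration is good to about 2 mm. A picture is of the moment at which its call begins: read the wrist's pose just before it.
- arm.sign_off(): hands the job in; it is judged then, once.
The state is a dict: "clock": time; "joints": joint angles; "dq": joint speeds; "joint_efforts": joint torques, N m; "position": TCP position; "ee_rot": TCP orientation; "force": force on the tool from outside, world axes, zero at the start; "ft_torque": the same for the moment, N m; "width": opening from 0.0 (shut) to 1.0 (fully open); "gripper_force": force on a finger pad.
Only numpy, scipy, OpenCV 4.12 (cv2) and the standard library are available. Lean on these libraries where they do the work, as an engineer would, in place of code of your own. Each camera call takes 0.05 s, during which the arm holds its last target. There are 200 camera calls.

## Working session

There is one attempt and no reset: what is moved stays moved. The work goes in short steps, Python scripts to look and compute and a tool call to move; the robot and the scene stay as the last step left them, time stands still between calls to the robot, and variables do not carry over. Pictures are saved under pics/ and viewed, at most 10 in all, crops included, and the job is handed in when it is done.

Besides the shell and the picture viewer there is one more tool, called as name(argument=value, ...), one argument or row to a line, values as JSON. carry_out: Moves the arm, as the interface text tells. Shift numbers are shares of 0.025 m and turn numbers shares of 0.1 rad, none past 1 either way. Its arguments: {"type":"object","properties":{"commands":{"type":"array"},"squeeze":{"type":"number"}},"required":["commands"]}

```bash
mkdir -p pics; ls; cat > h.py <<'E'
import numpy as np, cv2
from cell import arm
from scipy.spatial.transform import Rotation as Ro
def cloud(im):
    z=im["range_z"]; h,w=z.shape; K=im["mtx"]
    u,v=np.meshgrid(np.arange(w),np.arange(h))
    P=np.stack([(u-K[0,2])/K[0,0]*z,(v-K[1,2])/K[1,1]*z,z],-1)
    X=(P-im["t"])@im["R"]   # R^T (P - t)
    X[z==0]=np.nan
    return X
E
python3 - <<'E'
from h import *
s=arm.observe(); print(s)
for n in ("scene","top"):
    im=arm.get_image(n); np.save(f"{n}.npy",im,allow_pickle=True)
    cv2.imwrite(f"pics/{n}0.png",cv2.resize(im["pixels"][:,:,::-1],(800,600)))
    print(n,im["mtx"].round(1).tolist(),(-im["R"].T@im["t"]).round(3))
E
```

```text
pics
{'clock': 0.0, 'joints': array([-1.40263724,  0.43522098,  0.02497374,  1.57409881, -0.01158886,
        1.13398155, -0.07511359]), 'dq': array([-2.84752918e-04,  1.45575787e-03,  4.97269221e-04, -1.82644798e-05,
       -3.26271915e-04, -2.95171570e-03,  6.15468759e-04]), 'joint_efforts': array([ 6.05559326e-04, -6.67840648e+01,  9.85693149e-01, -3.14449883e+01,
       -6.04372169e-02,  4.32647823e-02,  1.78240052e-04]), 'position': array([0.16708772, 0.60172486, 0.22594556]), 'ee_rot': array([-4.24124876e-01, -3.11277141e+00,  2.45474262e-03]), 'force': array([ 1.07284676, -0.42623745, -0.37866061]), 'ft_torque': array([0.00562313, 0.05088072, 0.00751932]), 'gripper_force': 0.0, 'width': 1.0008774757204828}
scene [[367.6, 0.0, 251.2], [0.0, 367.6, 193.4], [0.0, 0.0, 1.0]] [ 1.434 -0.104  0.901]
top [[490.5, 0.0, 259.7], [0.0, 490.5, 186.2], [0.0, 0.0, 1.0]] [0.185 0.012 1.755]
```

View pics/scene0.png

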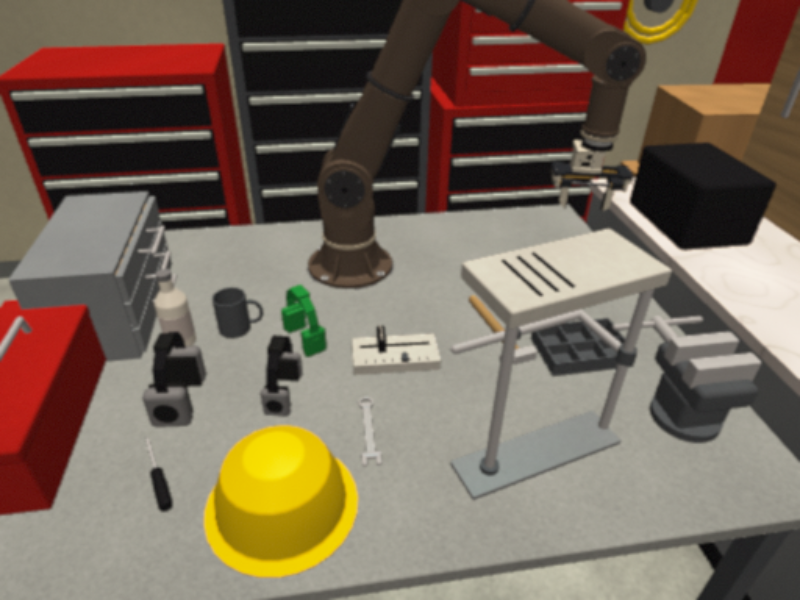

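View pics/top0.png

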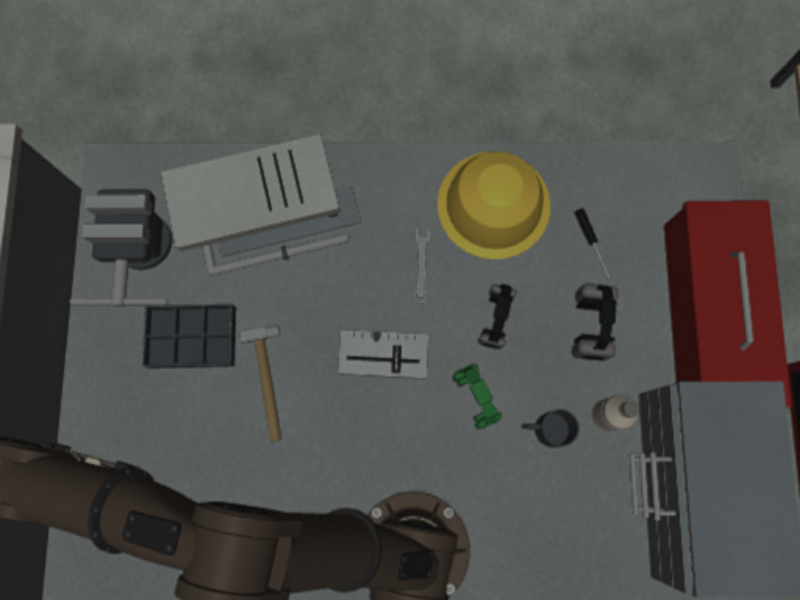

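The scene picture shows the big pair at (175,380), the slim pair at (282,375) and a green look-alike at (302,320). The timer box is at (396,352), and the rack with its hood at (560,350). In the top view:

- big: (597,322)
- slim: (498,317)
- green decoy: (478,397), not wanted
- bar: bend (210,262) to free end (347,238), collar (284,253)
- grip: (397,358)
- pointer: (376,336)

The lookalikes for "big" are the slim and green pairs. By grey cups and size, I choose (597,322) as big and (498,317) as slim.

```bash
cat > meas.py <<'E'
from h import *
ims={n:np.load(f"{n}.npy",allow_pickle=True).item() for n in("scene","top")}
C={n:cloud(ims[n]) for n in ims}
def box(n,x0,y0,x1,y1):
    s=0.64; return C[n][int(y0*s):int(y1*s),int(x0*s):int(x1*s)].reshape(-1,3)
def rect(P,l):
    (c,sz,a)=cv2.minAreaRect((P[:,:2]*1000).astype(np.float32)); print(l,len(P),"c",np.round(c,1),"sz",np.round(sz,1),"a",round(a,1),"z med/max",np.median(P[:,2]).round(4),P[:,2].max().round(4))
for l,zc,bt,bs in(("big",.14,(560,270,630,370),(135,325,210,430)),("slim",.12,(470,275,525,360),(255,330,305,420))):
    for n,b in(("top",bt),("scene",bs)):
        P=box(n,*b); P=P[np.isfinite(P[:,2])]
        rect(P[P[:,2]>.025],l+" "+n+" all"); rect(P[P[:,2]>zc],l+" "+n+" crown")
        rect(P[(P[:,2]>zc+.02)],l+" "+n+" pad top")
for n,b in(("top",(335,325,432,382)),("scene",(348,320,445,378))):
    P=box(n,*b);P=P[np.isfinite(P[:,2])]
    rect(P[(P[:,2]>.022)&(P[:,2]<.036)],n+" timer"); rect(P[P[:,2]>.055],n+" grip"); Q=P[(P[:,2]>.037)&(P[:,2]<.047)]; rect(Q,n+" pointer?"); 
for n,b in(("top",(195,220,355,280)),("scene",(450,300,660,360))):
    P=box(n,*b);P=P[np.isfinite(P[:,2])]; P=P[(P[:,2]>.19)&(P[:,2]<.235)]; rect(P,n+" bar")
    if n=="top":
        m=np.median(P[:,2]);print("bar z pct",np.percentile(P[:,2],[5,25,50,75,95,100]).round(4)); Q=P[P[:,2]>.2165]; print("collar",Q.mean(0).round(4),len(Q))
        np.save("bar.npy",P)
P=box("top",150,130,350,255);P=P[np.isfinite(P[:,2])];P=P[P[:,2]>.33];rect(P,"hood")
for p in((421,265),(590,240),(555,428),(613,413)): print(p,C["top"][int(p[1]*.64),int(p[0]*.64)].round(3))
a=ims["top"]["pixels"][160:270,200:420,::-1]; b=ims["scene"]["pixels"][190:300,60:280,::-1]
cv2.imwrite("pics/crop.png",cv2.resize(np.vstack([a,b]),None,fx=2.7,fy=2.7,interpolation=cv2.INTER_CUBIC))
E
python3 meas.py
```

```text
big top all 951 c [ 492.4 -412.1] sz [ 84.7 166.8] a 83.7 z med/max 0.0914 0.1825
big top crown 300 c [ 492.1 -411.6] sz [ 32.2 119. ] a 87.0 z med/max 0.162 0.1825
big top pad top 170 c [ 496.4 -411.9] sz [32.2 74.1] a 87.0 z med/max 0.1687 0.1825
big scene all 1810 c [ 418.1 -441.2] sz [344.4 138.6] a 15.3 z med/max 0.0767 0.1724
big scene crown 262 c [ 498.  -413.5] sz [ 32.9 117.8] a 82.4 z med/max 0.1602 0.1724
big scene pad top 132 c [ 498.2 -413.1] sz [32.9 53.2] a 80.5 z med/max 0.1675 0.1724
slim top all 505 c [ 505.7 -192.8] sz [ 58.8 138.8] a 76.0 z med/max 0.1222 0.1598
slim top crown 258 c [ 507.8 -193.3] sz [ 32.6 108. ] a 75.0 z med/max 0.1439 0.1598
slim top pad top 150 c [ 505.1 -192.6] sz [32.6 69.1] a 75.0 z med/max 0.1488 0.1598
slim scene all 811 c [ 478.8 -177.5] sz [ 57.5 221.1] a 71.7 z med/max 0.0661 0.152
slim scene crown 219 c [ 513.9 -194.5] sz [ 31.3 102.6] a 74.9 z med/max 0.141 0.152
slim scene pad top 118 c [ 514.9 -195. ] sz [30.9 54.4] a 74.3 z med/max 0.1472 0.152
top timer 1293 c [425.1  65.2] sz [200.1 101.1] a 86.9 z med/max 0.0299 0.036
top grip 101 c [409.   34.6] sz [19.6 60.3] a 85.8 z med/max 0.0685 0.0767
top pointer? 103 c [425.   68.9] sz [191.4  98.3] a 88.0 z med/max 0.0386 0.0468
scene timer 942 c [430.8  63.6] sz [199.8 107.1] a 86.1 z med/max 0.0276 0.0358
scene grip 74 c [413.7  33.6] sz [20.  66.2] a 86.7 z med/max 0.0657 0.0703
scene pointer? 37 c [444.5  48.6] sz [92.7 31.2] a 48.1 z med/max 0.039 0.0467
top bar 595 c [608.8 283.9] sz [ 62.7 302.1] a 4.8 z med/max 0.2122 0.2241
bar z pct [0.2042 0.2094 0.2122 0.2146 0.2187 0.2241]
collar [0.609  0.286  0.2186] 73
scene bar 776 c [623.4 311.9] sz [337.2 142.1] a 77.7 z med/max 0.2091 0.2349
hood 5573 c [682.6 306.5] sz [158.8 311.2] a 14.5 z med/max 0.3979 0.4126
(421, 265) [ 0.642 -0.022 -0.002]
(590, 240) [ 0.694 -0.417  0.03 ]
(555, 428) [ 0.263 -0.324 -0.001]
(613, 413) [ 0.285 -0.418  0.143]
```

View pics/crop.png

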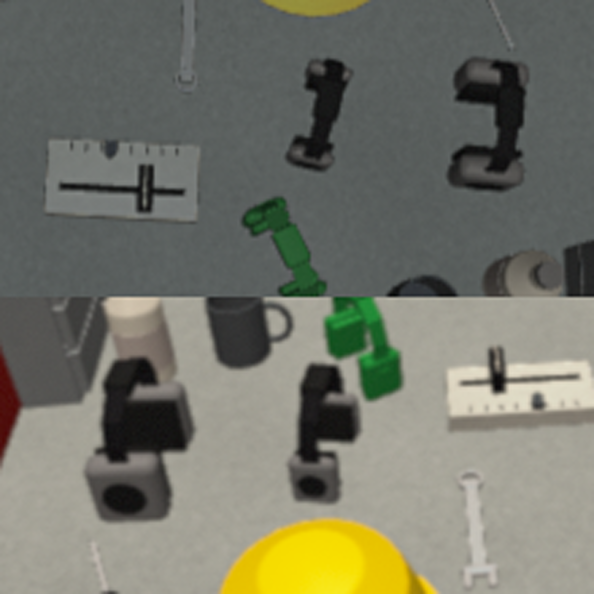

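The crop confirms the choice. Big has large grey cups at crop (490,120), slim has small dark cups at (322,115), and the green one at (290,250) is rejected. The pointer is at crop (110,148), and its tip faces the track.

```bash
cat >> h.py <<'E'
def ray(im,u,v,z):
    d=im["R"].T@np.linalg.solve(im["mtx"],[u,v,1.]); c=-im["R"].T@im["t"]; return c+d*(z-c[2])/d[2]
def yaw(a): return Ro.from_euler("z",a,degrees=True)
def tool(head,lean=40):   # tool x forward/up, z forward/down, y to heading-90
    h=np.array([np.cos(np.radians(head)),np.sin(np.radians(head)),0]);l=np.radians(lean);k=np.array([0,0,1.])
    z=np.sin(l)*h-np.cos(l)*k; x=np.cos(l)*h+np.sin(l)*k
    return Ro.from_matrix(np.stack([x,np.cross(z,x),z],1))
def plan(p,R,N,p0=None,R0=None,rv=None):
    "N equal rows taking the tool from its present pose to p,R"
    s=arm.observe(); p0=s["position"] if p0 is None else p0; R0=Ro.from_rotvec(s["ee_rot"]) if R0 is None else R0
    rv=(R0.inv()*R).as_rotvec() if rv is None else np.array(rv)
    r=Ro.from_rotvec(rv/N); A=np.zeros((3,3)); M=np.eye(3)
    for k in range(N): A+=M; M=M@r.as_matrix()
    d=np.linalg.solve(A,R0.inv().apply(np.array(p)-p0))
    print(N,"rows shift",(d/.025).round(2).tolist(),"turn",(rv/N/.1).round(2).tolist())
E
python3 - <<'E'
from h import *
exec(open("meas.py").read().split("for l,zc")[0])
def line(P): 
    v=cv2.fitLine((P[:,:2]).astype(np.float32),cv2.DIST_HUBER,0,.001,.001).ravel(); return v
P=np.load("bar.npy"); P=P[(P[:,2]>.20)]
v=line(P)
for _ in range(6):
    d=(P[:,:2]-v[2:])@[v[1],-v[0]]; v=line(P[abs(d)<.011])
if v[1]<0: v[:2]*=-1
Q=P[abs((P[:,:2]-v[2:])@[v[1],-v[0]])<.011]; s=(Q[:,:2]-v[2:])@v[:2]
print("bar ydir",v.round(4),"yaw",np.degrees(np.arctan2(-v[0],v[1])).round(2),"free",(v[2:]+v[:2]*s.min()).round(4),"bend",(v[2:]+v[:2]*s.max()).round(4),"len",np.ptp(s))
# scene check: points on bar line
P=C["scene"].reshape(-1,3);P=P[np.isfinite(P[:,2])];P=P[(P[:,2]>.2)&(P[:,2]<.22)&(abs((P[:,:2]-v[2:])@[v[1],-v[0]])<.03)];print("scene bar pts",len(P),line(P).round(4),"off",np.median((P[:,:2]-v[2:])@[v[1],-v[0]]).round(4),np.percentile(P[:,2],[50,95]))
# collar by width off-axis in top
im=ims["top"]
print("collar ray",ray(im,284*.64,253*.64,.22).round(4),"bend",ray(im,210*.64,267*.64,.205).round(4),"free",ray(im,347*.64,238*.64,.205).round(4))
for l,b,z0,z1 in(("big",(560,270,630,370),.155,.178),("slim",(470,275,525,360),.135,.158)):
    B=box("top",*b);B=B[np.isfinite(B[:,2])]
    T=B[(B[:,2]>z0)]; w=line(T); print(l,"band dir",np.degrees(np.arctan2(w[1],w[0])).round(1),"centroid",T.mean(0).round(4)); A=B[B[:,2]>.03]; print("  all bbox mid",((A.min(0)+A.max(0))/2).round(4))
hs=cv2.cvtColor(im["pixels"],cv2.COLOR_RGB2HSV); px=im["pixels"].astype(int)
b=px[205:245,215:276].sum(2); print(b[3:18,14:38])
Y=(hs[...,1]>140)&(hs[...,0]>18)&(hs[...,0]<35);Y[:,:270]=0;Y[:,360:]=0
H=C["top"][Y];H=H[np.isfinite(H[:,2])];print("hat",np.nanmin(H,0).round(3),np.nanmax(H,0).round(3))
H=box("top",505,395,645,450);H=H[H[:,2]>.04];print("mug+cleaner",H.min(0),H.max(0))
E
```

```text
bar ydir [-0.2462  0.9692  0.6081  0.2804] yaw 14.25 free [0.645  0.1349] bend [0.5715 0.4245] len 0.2987991783007996
scene bar pts 457 [ 0.2377 -0.9713  0.6184  0.278 ] off 0.0099 [0.20893662 0.21257505]
collar ray [0.6086 0.2649 0.22  ] bend [0.5826 0.4208 0.205 ] free [0.6453 0.1358 0.205 ]
big band dir -6.4 centroid [ 0.4906 -0.4112  0.1662]
  all bbox mid [ 0.4924 -0.412   0.1065]
slim band dir -14.1 centroid [ 0.5058 -0.1928  0.1471]
  all bbox mid [ 0.5067 -0.1919  0.0952]
[[269 273 275 288 284 275 276 275 274 279 281 279 275 280 276 276 275 274
  275 277 281 276 279 280]
 [267 278 279 282 280 275 275 277 281 276 275 282 279 281 281 278 277 278
  275 280 279 276 280 279]
 [253 273 273 272 276 273 273 274 275 275 275 279 281 280 278 276 276 270
  271 276 275 275 276 277]
 [270 294 309 307 305 286 275 273 274 262 250 263 264 255 255 265 267 252
  252 270 272 275 276 280]
 [356 354 346 343 358 335 319 317 271 254 191 203 188 184 205 286 299 278
  274 298 303 311 313 308]
 [364 363 306 295 353 364 368 365 261 266 187 155 151 160 215 355 375 372
  369 328 350 372 372 362]
 [365 361
[... 338 characters left out ...]
5 151 160 239 354 374 372 371
  367 327 355 365 358 359]
 [365 365 367 362 366 364 367 366 373 372 300 223 256 348 374 371 373 371
  370 365 370 364 359 362]
 [369 365 361 362 362 364 366 368 371 374 368 333 353 366 367 366 371 370
  371 368 371 370 368 367]
 [369 364 360 361 365 368 367 367 370 371 371 368 365 362 359 364 366 368
  366 365 368 372 336 316]
 [366 363 362 362 368 367 369 371 368 371 370 369 365 362 359 359 362 362
  367 365 370 370 239 124]
 [365 365 367 368 368 371 370 368 371 369 368 364 362 361 359 358 362 364
  362 363 368 371 207  76]]
hat [ 0.654 -0.331 -0.002] [ 0.918 -0.064  0.156]
mug+cleaner [ 0.21650208 -0.51194392  0.04032662] [ 0.33258558 -0.23974706  0.20983512]
```

```bash
python3 - <<'E'
from h import *
pa,Ra=np.array([.40,.10,.40]),tool(80,0); plan(pa,Ra,28)
R=tool(-6,40); g=np.array([.498,-.4124,.157]); pre=g-.09*R.as_matrix()[:,2]; print(pre)
plan(pre,R,28,pa,Ra)
E
```

```text
28 rows shift [-0.86, -0.13, -0.25] turn [-0.0, 0.0, 0.53]
[ 0.44046603 -0.40635294  0.225944  ]
28 rows shift [-0.53, 0.61, 0.15] turn [-0.19, 0.2, 0.51]
```

```bash
python3 - <<'E'
from h import *
R0=Ro.from_rotvec(arm.observe()["ee_rot"])
pa=np.array([.40,.10,.40]); plan(pa,R0,24)
Rb=tool(40,0); plan(pa,Rb,24,pa,R0)
R=tool(-6,40); g=np.array([.498,-.4124,.157]); pre=g-.09*R.as_matrix()[:,2]
plan(pre,R,24,pa,Rb)
E
```

```text
24 rows shift [-0.6, -0.7, -0.29] turn [0.0, 0.0, 0.0]
24 rows shift [0.0, -0.0, 0.0] turn [-0.0, 0.0, 0.91]
24 rows shift [-0.3, 0.82, 0.25] turn [-0.12, 0.27, 0.32]
```

carry_out(
  commands=[
    [1,-0.6,-0.7,-0.29,0,0,0],
    [1,-0.6,-0.7,-0.29,0,0,0],
    [1,-0.6,-0.7,-0.29,0,0,0],
    [1,-0.6,-0.7,-0.29,0,0,0],
    [1,-0.6,-0.7,-0.29,0,0,0],
    [1,-0.6,-0.7,-0.29,0,0,0],
    [1,-0.6,-0.7,-0.29,0,0,0],
    [1,-0.6,-0.7,-0.29,0,0,0],
  ],
)

```text
clock: 0.9
position: [0.2456, 0.4341, 0.2847]
ee_rot: [-0.424, -3.113, 0.001]
force: [-0.2, -0.1, 0.5]
width: 1.002
gripper_force: 0.0
```

carry_out(
  commands=[
    [1,-0.6,-0.7,-0.29,0,0,0],
    [1,-0.6,-0.7,-0.29,0,0,0],
    [1,-0.6,-0.7,-0.29,0,0,0],
    [1,-0.6,-0.7,-0.29,0,0,0],
    [1,-0.6,-0.7,-0.29,0,0,0],
    [1,-0.6,-0.7,-0.29,0,0,0],
    [1,-0.6,-0.7,-0.29,0,0,0],
    [1,-0.6,-0.7,-0.29,0,0,0],
  ],
)

```text
clock: 1.7
position: [0.3237, 0.2671, 0.3428]
ee_rot: [-0.424, -3.112, 0.0]
force: [0.2, 0.7, -0.3]
width: 0.999
gripper_force: 0.0
```

carry_out(
  commands=[
    [1,-0.6,-0.7,-0.29,0,0,0],
    [1,-0.6,-0.7,-0.29,0,0,0],
    [1,-0.6,-0.7,-0.29,0,0,0],
    [1,-0.6,-0.7,-0.29,0,0,0],
    [1,-0.6,-0.7,-0.29,0,0,0],
    [1,-0.6,-0.7,-0.29,0,0,0],
    [1,-0.6,-0.7,-0.29,0,0,0],
    [1,-0.6,-0.7,-0.29,0,0,0],
  ],
)

```text
clock: 2.5
position: [0.4018, 0.1002, 0.4008]
ee_rot: [-0.424, -3.112, 0.0]
force: [1.1, 0.9, 0.3]
width: 0.998
gripper_force: 0.0
```

carry_out(
  commands=[
    [1,0,0,0,0,0,0.91],
    [1,0,0,0,0,0,0.91],
    [1,0,0,0,0,0,0.91],
    [1,0,0,0,0,0,0.91],
    [1,0,0,0,0,0,0.91],
    [1,0,0,0,0,0,0.91],
    [1,0,0,0,0,0,0.91],
    [1,0,0,0,0,0,0.91],
  ],
)

```text
clock: 3.3
position: [0.4014, 0.1011, 0.4005]
ee_rot: [-1.51, -2.755, 0.001]
force: [0.0, 0.3, 0.0]
width: 1.002
gripper_force: 0.0
```

carry_out(
  commands=[
    [1,0,0,0,0,0,0.91],
    [1,0,0,0,0,0,0.91],
    [1,0,0,0,0,0,0.91],
    [1,0,0,0,0,0,0.91],
    [1,0,0,0,0,0,0.91],
    [1,0,0,0,0,0,0.91],
    [1,0,0,0,0,0,0.91],
    [1,0,0,0,0,0,0.91],
  ],
)

```text
clock: 4.1
position: [0.4015, 0.1011, 0.4005]
ee_rot: [-2.392, -2.037, 0.001]
force: [-0.9, -0.4, -0.2]
width: 1.003
gripper_force: 0.0
```

carry_out(
  commands=[
    [1,0,0,0,0,0,0.91],
    [1,0,0,0,0,0,0.91],
    [1,0,0,0,0,0,0.91],
    [1,0,0,0,0,0,0.91],
    [1,0,0,0,0,0,0.91],
    [1,0,0,0,0,0,0.91],
    [1,0,0,0,0,0,0.91],
    [1,0,0,0,0,0,0.91],
  ],
)

```text
clock: 4.9
position: [0.4014, 0.1011, 0.4004]
ee_rot: [-2.96, -1.052, 0.001]
force: [-0.7, 0.4, 0.7]
width: 0.997
gripper_force: 0.0
```

carry_out(
  commands=[
    [1,-0.3,0.82,0.25,-0.12,0.27,0.32],
    [1,-0.3,0.82,0.25,-0.12,0.27,0.32],
    [1,-0.3,0.82,0.25,-0.12,0.27,0.32],
    [1,-0.3,0.82,0.25,-0.12,0.27,0.32],
    [1,-0.3,0.82,0.25,-0.12,0.27,0.32],
    [1,-0.3,0.82,0.25,-0.12,0.27,0.32],
    [1,-0.3,0.82,0.25,-0.12,0.27,0.32],
    [1,-0.3,0.82,0.25,-0.12,0.27,0.32],
  ],
)

```text
clock: 5.7
position: [0.4452, -0.0686, 0.3504]
ee_rot: [3.031, 0.659, 0.368]
force: [0.2, 0.6, 1.0]
width: 1.001
gripper_force: 0.0
```

carry_out(
  commands=[
    [1,-0.3,0.82,0.25,-0.12,0.27,0.32],
    [1,-0.3,0.82,0.25,-0.12,0.27,0.32],
    [1,-0.3,0.82,0.25,-0.12,0.27,0.32],
    [1,-0.3,0.82,0.25,-0.12,0.27,0.32],
    [1,-0.3,0.82,0.25,-0.12,0.27,0.32],
    [1,-0.3,0.82,0.25,-0.12,0.27,0.32],
    [1,-0.3,0.82,0.25,-0.12,0.27,0.32],
    [1,-0.3,0.82,0.25,-0.12,0.27,0.32],
  ],
)

```text
clock: 6.5
position: [0.4565, -0.2413, 0.2962]
ee_rot: [3.012, 0.246, 0.719]
force: [0.4, -0.5, 0.3]
width: 0.995
gripper_force: 0.0
```

```bash
python3 - <<'E'
from h import *
s=arm.observe(); print(s["joints"].round(2),s["position"].round(3),s["force"].round(1))
R=tool(-6,40); g=np.array([.498,-.4124,.157]); pre=g-.09*R.as_matrix()[:,2]
plan(pre,R,8)
E
```

```text
[-0.49 -0.13  0.99  2.12 -0.19  0.69 -0.77] [ 0.457 -0.241  0.296] [ 0.4 -0.5  0.3]
8 rows shift [-0.3, 0.81, 0.27] turn [-0.1, 0.28, 0.31]
```

carry_out(
  commands=[
    [1,-0.3,0.81,0.27,-0.1,0.28,0.31],
    [1,-0.3,0.81,0.27,-0.1,0.28,0.31],
    [1,-0.3,0.81,0.27,-0.1,0.28,0.31],
    [1,-0.3,0.81,0.27,-0.1,0.28,0.31],
    [1,-0.3,0.81,0.27,-0.1,0.28,0.31],
    [1,-0.3,0.81,0.27,-0.1,0.28,0.31],
    [1,-0.3,0.81,0.27,-0.1,0.28,0.31],
    [1,-0.3,0.81,0.27,-0.1,0.28,0.31],
  ],
)

```text
clock: 7.3
position: [0.441, -0.3972, 0.2274]
ee_rot: [2.93, -0.133, 1.037]
force: [0.6, -0.2, 0.7]
width: 1.0
gripper_force: 0.0
```

```bash
cat >> h.py <<'E'
def wrist(name):
    s=arm.observe(); w=arm.get_image("wrist"); cv2.imwrite(f"pics/{name}.png",w["pixels"][:,:,::-1])
    T=np.eye(4);T[:3,:3]=Ro.from_rotvec(s["ee_rot"]).as_matrix();T[:3,3]=s["position"]; T=T@w["tool_from_camera"]
    w["R"]=T[:3,:3].T; w["t"]=-T[:3,:3].T@T[:3,3]; return s,w,cloud(w)
E
python3 - <<'E'
from h import *
s,w,X=wrist("w1"); print(s["joints"].round(2),s["position"].round(4))
np.save("w1.npy",X); P=X.reshape(-1,3);P=P[np.isfinite(P[:,2])]
P=P[(abs(P[:,0]-.494)<.12)&(abs(P[:,1]+.412)<.1)]
for z0,z1 in((.12,.2),(.163,.18),(.03,.2)):
    Q=P[(P[:,2]>z0)&(P[:,2]<z1)]; print(z0,len(Q),cv2.minAreaRect((Q[:,:2]*1000).astype(np.float32)),Q[:,2].max(),np.median(Q[:,2]))
plan(np.array([.498,-.4124,.157]),tool(-6,40),5)
E
```

```text
[ 0.11  0.34  1.07  2.18 -1.31  0.89  0.38] [ 0.441  -0.3972  0.2274]
0.12 3011 ((489.5291748046875, -411.8803405761719), (31.978410720825195, 125.53431701660156), 83.73270416259766) 0.17093174033434452 0.16759978496874078
0.163 1732 ((494.165283203125, -412.4211120605469), (31.97870635986328, 48.22686767578125), 83.57164764404297) 0.17093174033434452 0.16889762518938117
0.03 5697 ((495.28753662109375, -412.60076904296875), (84.04522705078125, 153.91754150390625), 83.67096710205078) 0.17093174033434452 0.13132735068369908
5 rows shift [0.02, 0.04, 0.73] turn [-0.01, 0.04, 0.01]
```

View pics/w1.png

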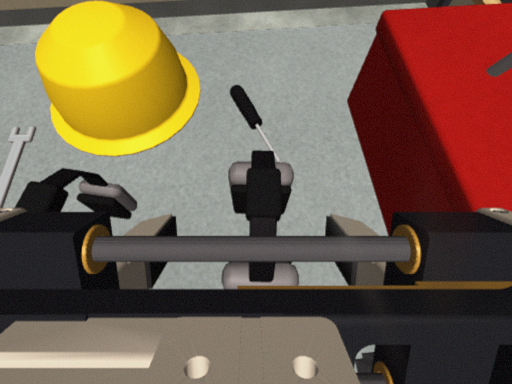

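The wrist view shows big's pad at about (265,190), centred between the fingers. By range it measures 32 x 48 mm with its top at 0.169, which matches. Joint 5 is close to its limit, so I'm going down stepwise.

carry_out(
  commands=[
    [1,0.02,0.04,0.73,-0.01,0.04,0.01],
    [1,0.02,0.04,0.73,-0.01,0.04,0.01],
  ],
)

```text
clock: 7.55
position: [0.4576, -0.4003, 0.2046]
ee_rot: [2.93, -0.136, 1.037]
force: [0.2, -0.8, -1.2]
width: 1.002
gripper_force: 0.0
```

```bash
python3 - <<'E'
from h import *
s=arm.observe(); print(s["joints"].round(3),s["position"].round(4),s["force"].round(1))
plan(np.array([.498,-.4124,.157]),tool(-6,40),3)
E
```

```text
[ 0.399  0.304  0.642  2.169 -1.315  0.715  0.367] [ 0.4576 -0.4003  0.2046] [ 0.2 -0.8 -1.2]
3 rows shift [0.02, 0.11, 0.84] turn [-0.03, 0.06, 0.03]
```

carry_out(
  commands=[
    [1,0.02,0.11,0.84,-0.03,0.06,0.03],
    [1,0.02,0.11,0.84,-0.03,0.06,0.03],
  ],
)

```text
clock: 7.75
position: [0.4728, -0.4051, 0.1823]
ee_rot: [2.929, -0.14, 1.039]
force: [0.3, -0.7, -1.1]
width: 1.0
gripper_force: 0.0
```

```bash
python3 - <<'E'
from h import *
s=arm.observe(); print(s["joints"].round(3),s["position"].round(4),s["force"].round(1))
plan(np.array([.498,-.4128,.157]),tool(-6.4,40),2)
E
```

```text
[ 0.713  0.325  0.225  2.143 -1.314  0.568  0.362] [ 0.4728 -0.4051  0.1823] [ 0.3 -0.7 -1.1]
2 rows shift [0.08, 0.1, 0.72] turn [-0.06, 0.08, 0.06]
```

carry_out(
  commands=[
    [1,0.08,0.1,0.72,-0.06,0.08,0.06],
    [1,0.08,0.1,0.72,-0.06,0.08,0.06],
  ],
)

```text
clock: 7.95
position: [0.4936, -0.4118, 0.1595]
ee_rot: [2.915, -0.159, 1.052]
force: [-0.9, -1.1, -2.2]
width: 1.001
gripper_force: 0.0
```

```bash
python3 - <<'E'
from h import *
s=arm.observe(); print(s["joints"].round(3),s["position"].round(4),s["force"].round(1))
plan(np.array([.498,-.4128,.157]),tool(-6.4,40),1)
plan(np.array([.498,-.4128,.157]),tool(-6.4,40),2)
E
```

```text
[ 1.02   0.393 -0.196  2.112 -1.31   0.389  0.365] [ 0.4936 -0.4118  0.1595] [-0.9 -1.1 -2.2]
1 rows shift [0.07, 0.02, 0.19] turn [-0.01, 0.05, 0.02]
2 rows shift [0.04, 0.01, 0.09] turn [-0.0, 0.03, 0.01]
```

carry_out(
  commands=[
    [1,0.07,0.02,0.19,-0.01,0.05,0.02],
    [0.2,0,0,0,0,0,0],
    [0,0,0,0,0,0,0],
    [0,0,0,0,0,0,0],
    [0,0,0,0,0,0,0],
    [0,0,0,0,0,0,0],
  ],
  squeeze=40,
)

```text
clock: 8.55
position: [0.4979, -0.4125, 0.157]
ee_rot: [2.913, -0.161, 1.058]
force: [0.4, -0.5, 0.4]
width: 0.617
gripper_force: 0.0
```

```bash
python3 - <<'E'
from h import *
s=arm.observe(); print(s["joints"].round(3),s["position"].round(4),s["force"].round(1),s["width"],s["gripper_force"])
p=s["position"]; plan(p+[0,0,.15],tool(-6.4,40),8)
R0=tool(-6.4,40);p=p+[0,0,.15]; plan([.66,.05,.31],tool(14.2,40),22,p,R0)
E
```

```text
[ 1.057  0.406 -0.249  2.107 -1.311  0.365  0.367] [ 0.4979 -0.4125  0.157 ] [ 0.4 -0.5  0.4] 0.6166909270115725 0.0
8 rows shift [0.48, 0.0, -0.57] turn [-0.0, 0.0, 0.0]
22 rows shift [0.27, -0.83, 0.22] turn [0.11, 0.0, -0.13]
```

carry_out(
  commands=[
    [0,0,0,0,0,0,0],
    [0,0,0,0,0,0,0],
    [0,0,0,0,0,0,0],
    [0,0,0,0,0,0,0],
    [0,0,0,0,0,0,0],
    [0,0,0,0,0,0,0],
  ],
)

```text
clock: 9.15
position: [0.4976, -0.413, 0.1568]
ee_rot: [2.913, -0.163, 1.059]
force: [0.0, -0.0, -0.2]
width: 0.343
gripper_force: 40.0
```

carry_out(
  commands=[
    [0,0.3,0,-0.35,0,0,0],
    [0,0.5,0,-0.6,0,0,0],
    [0,0.6,0,-0.7,0,0,0],
    [0,0.6,0,-0.7,0,0,0],
  ],
)

```text
clock: 9.55
position: [0.4974, -0.4123, 0.2336]
ee_rot: [2.916, -0.163, 1.056]
force: [0.3, -0.2, -2.3]
width: 0.344
gripper_force: 40.0
```

```bash
python3 - <<'E'
from h import *
s=arm.observe(); print(s["joints"].round(3),s["position"].round(4),s["force"].round(1),s["width"],s["gripper_force"])
p=s["position"]; q=np.array([p[0],p[1],.342]);plan(q,tool(-6.4,40),5)
R0=tool(-6.4,40); plan([.6766,.032,.335],tool(14.2,40),24,q,R0)
E
```

```text
[ 0.943  0.277 -0.1    2.039 -1.019  0.502  0.011] [ 0.4974 -0.4123  0.2336] [ 0.3 -0.2 -2.3] 0.3438351152186472 39.98810648918152
5 rows shift [0.56, -0.0, -0.67] turn [-0.0, 0.01, -0.0]
24 rows shift [0.26, -0.72, 0.23] turn [0.1, 0.0, -0.11]
```

carry_out(
  commands=[
    [0,0.56,0,-0.67,0,0,0],
    [0,0.56,0,-0.67,0,0,0],
    [0,0.56,0,-0.67,0,0,0],
    [0,0.56,0,-0.67,0,0,0],
    [0,0.56,0,-0.67,0,0,0],
  ],
)

```text
clock: 10.05
position: [0.4974, -0.4122, 0.3428]
ee_rot: [2.915, -0.162, 1.056]
force: [0.1, -0.5, -2.8]
width: 0.347
gripper_force: 40.0
```

carry_out(
  commands=[
    [0,0.26,-0.72,0.23,0.1,0,-0.11],
    [0,0.26,-0.72,0.23,0.1,0,-0.11],
    [0,0.26,-0.72,0.23,0.1,0,-0.11],
    [0,0.26,-0.72,0.23,0.1,0,-0.11],
    [0,0.26,-0.72,0.23,0.1,0,-0.11],
    [0,0.26,-0.72,0.23,0.1,0,-0.11],
    [0,0.26,-0.72,0.23,0.1,0,-0.11],
    [0,0.26,-0.72,0.23,0.1,0,-0.11],
  ],
)

```text
clock: 10.85
position: [0.5766, -0.2717, 0.3414]
ee_rot: [-2.945, -0.011, -1.071]
force: [0.8, -0.8, -3.1]
width: 0.348
gripper_force: 40.0
```

carry_out(
  commands=[
    [0,0.26,-0.72,0.23,0.1,0,-0.11],
    [0,0.26,-0.72,0.23,0.1,0,-0.11],
    [0,0.26,-0.72,0.23,0.1,0,-0.11],
    [0,0.26,-0.72,0.23,0.1,0,-0.11],
    [0,0.26,-0.72,0.23,0.1,0,-0.11],
    [0,0.26,-0.72,0.23,0.1,0,-0.11],
    [0,0.26,-0.72,0.23,0.1,0,-0.11],
    [0,0.26,-0.72,0.23,0.1,0,-0.11],
  ],
)

```text
clock: 11.65
position: [0.6369, -0.1237, 0.3407]
ee_rot: [-2.897, -0.18, -1.054]
force: [0.5, 0.1, -2.8]
width: 0.342
gripper_force: 40.0
```

```bash
python3 - <<'E'
from h import *
s=arm.observe(); print(s["joints"].round(3),s["position"].round(4),s["force"].round(1),s["width"],s["gripper_force"])
q=np.array([.6766,.032,.335]);R=tool(14.2,40);plan(q,R,8)
plan([.6766,.032,.241],R,5,q,R)
E
```

```text
[ 0.436  0.104 -0.204  1.96  -0.503  0.47  -0.825] [ 0.6369 -0.1237  0.3407] [ 0.5  0.1 -2.8] 0.3418986196934534 39.98844265937805
8 rows shift [0.24, -0.73, 0.24] turn [0.09, -0.0, -0.12]
5 rows shift [-0.48, 0.0, 0.58] turn [0.0, 0.0, 0.0]
```

carry_out(
  commands=[
    [0,0.24,-0.73,0.24,0.09,0,-0.12],
    [0,0.24,-0.73,0.24,0.09,0,-0.12],
    [0,0.24,-0.73,0.24,0.09,0,-0.12],
    [0,0.24,-0.73,0.24,0.09,0,-0.12],
    [0,0.24,-0.73,0.24,0.09,0,-0.12],
    [0,0.24,-0.73,0.24,0.09,0,-0.12],
    [0,0.24,-0.73,0.24,0.09,0,-0.12],
    [0,0.24,-0.73,0.24,0.09,0,-0.12],
  ],
)

```text
clock: 12.45
position: [0.677, 0.032, 0.3357]
ee_rot: [-2.85, -0.353, -1.038]
force: [-0.0, 0.3, -3.2]
width: 0.342
gripper_force: 40.0
```

carry_out(
  commands=[
    [0,-0.48,0,0.58,0,0,0],
    [0,-0.48,0,0.58,0,0,0],
    [0,-0.48,0,0.58,0,0,0],
    [0,-0.48,0,0.58,0,0,0],
    [0,-0.48,0,0.58,0,0,0],
  ],
)

```text
clock: 12.95
position: [0.6776, 0.0317, 0.2411]
ee_rot: [-2.85, -0.352, -1.039]
force: [0.5, 0.9, -4.0]
width: 0.344
gripper_force: 40.0
```

```bash
python3 - <<'E'
from h import *
s=arm.observe(); print(s["joints"].round(3),s["position"].round(4),s["force"].round(1),s["width"])
O=np.array([.6135,.2638]);X=np.array([.969,.246]);Y=np.array([-.246,.969])
print("rack coords tcp",((s["position"][:2]-O)@np.c_[X,Y]).round(4))
im=arm.get_image("scene"); cv2.imwrite("pics/s2.png",cv2.resize(im["pixels"][180:320,230:460,::-1],None,fx=3.4,fy=3.4,interpolation=cv2.INTER_CUBIC))
s,w,C=wrist("w2")
# bar seen from the wrist
P=C.reshape(-1,3);P=P[np.isfinite(P[:,2])]
Q=P[(P[:,2]>.19)&(P[:,2]<.23)]; c=(Q[:,:2]-O)@np.c_[X,Y]; m=(abs(c[:,0])<.03)&(c[:,1]>-.2)&(c[:,1]<.2); c=c[m];Q=Q[m]
print(len(c)); 
for a in np.arange(-.15,.2,.03):
    k=(c[:,1]>a)&(c[:,1]<=a+.03)
    if k.sum()>5: print(a.round(3),k.sum(),np.percentile(c[k,0],[5,50,95]).round(4),np.percentile(Q[k,2],[50,97]).round(4), c[k,1].min().round(4))
E
```

```text
[ 0.19   0.255 -0.295  2.061 -0.288  0.153 -1.126] [0.6776 0.0317 0.2411] [ 0.5  0.9 -4. ] 0.344199726513841
rack coords tcp [ 0.005  -0.2407]
136
-0.12 118 [0.0084 0.0096 0.0112] [0.21   0.2117] -0.1191
-0.09 18 [0.0085 0.0095 0.01  ] [0.2102 0.2114] -0.089
```

View pics/s2.png

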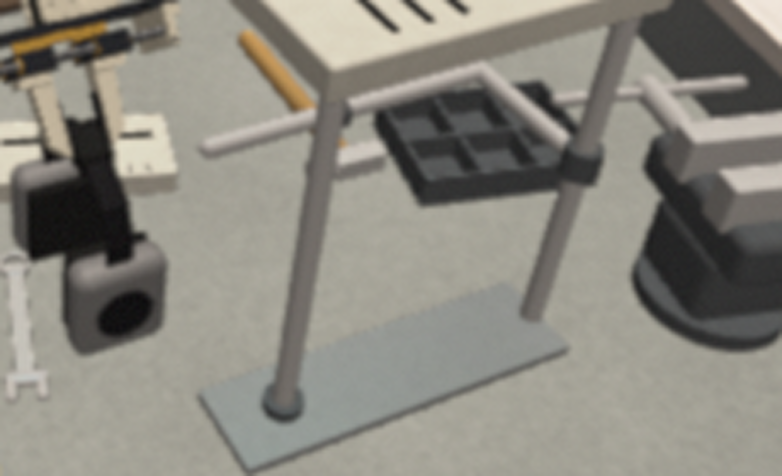

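The scene crop shows big held upright at (90,220), left of the bar's free end at (205,148), with the bar running to the bend at (483,70). Next I slide it along the bar, watching joint 6.

carry_out(
  commands=[
    [0,0,-0.8,0,0,0,0],
    [0,0,-0.8,0,0,0,0],
    [0,0,-0.8,0,0,0,0],
  ],
)

```text
clock: 13.35
position: [0.6634, 0.0896, 0.2433]
ee_rot: [-2.85, -0.349, -1.04]
force: [0.3, -0.9, -3.7]
width: 0.345
gripper_force: 40.0
```

```bash
cat >> h.py <<'E'
O=np.array([.6135,.2638]);X=np.array([.969,.246]);Y=np.array([-.246,.969])
def rack(p): return np.r_[(np.array(p[:2])-O)@np.c_[X,Y],p[2]]
def world(x,y,z): return np.r_[O+x*X+y*Y,z]
def st():
    s=arm.observe(); m=Ro.from_rotvec(s["ee_rot"]).as_matrix(); z=m[:,2]
    print("t",s["clock"],"j",s["joints"].round(2),"p",s["position"].round(4),"rack",rack(s["position"]).round(4),"F",s["force"].round(1),"w",s["width"].__round__(3),s["gripper_force"].__round__(1),"lean",np.degrees(np.arccos(-z[2])).round(1),"head",np.degrees(np.arctan2(z[1],z[0])).round(1),"ytilt",m[2,1].round(3))
E
python3 - <<'E'
from h import *
st(); plan(world(.005,0.085,.241),tool(14.2,40),12)
E
```

```text
t 13.35 j [-0.16  0.21 -0.04  2.11 -0.21  0.13 -1.32] p [0.6634 0.0896 0.2433] rack [ 0.0055 -0.1811  0.2433] F [ 0.3 -0.9 -3.7] w 0.345 40.0 lean 40.1 head 14.3 ytilt -0.004
12 rows shift [-0.01, -0.89, 0.01] turn [-0.0, -0.0, -0.0]
```

carry_out(
  commands=[
    [0,0,-0.8,0,0,0,0],
    [0,0,-0.8,0,0,0,0],
    [0,0,-0.8,0,0,0,0],
    [0,0,-0.8,0,0,0,0],
  ],
)

```text
clock: 13.75
position: [0.6438, 0.1681, 0.2446]
ee_rot: [-2.849, -0.351, -1.039]
force: [0.4, 0.5, -3.7]
width: 0.347
gripper_force: 40.0
```

```bash
python3 - <<'E'
from h import *
st(); plan(world(.005,0.085,.241),tool(14.2,40),9)
E
```

```text
t 13.75 j [-0.72  0.2   0.4   2.14 -0.07  0.12 -1.62] p [0.6438 0.1681 0.2446] rack [ 0.0058 -0.1002  0.2446] F [ 0.4  0.5 -3.7] w 0.347 40.0 lean 40.1 head 14.5 ytilt -0.005
9 rows shift [-0.02, -0.82, 0.01] turn [-0.0, -0.0, -0.0]
```

carry_out(
  commands=[
    [0,0,-0.8,0.02,0,0,0],
    [0,0,-0.8,0.02,0,0,0],
    [0,0,-0.8,0.02,0,0,0],
    [0,0,-0.8,0.02,0,0,0],
  ],
)

```text
clock: 14.15
position: [0.6252, 0.2464, 0.2431]
ee_rot: [-2.849, -0.351, -1.038]
force: [-0.2, 0.1, -3.7]
width: 0.344
gripper_force: 40.0
```

```bash
python3 - <<'E'
from h import *
st(); plan(world(.005,0.085,.241),tool(14.2,40),5)
E
```

```text
t 14.15 j [-1.16  0.24  0.73  2.14  0.01  0.13 -1.84] p [0.6252 0.2464 0.2431] rack [ 0.0071 -0.0197  0.2431] F [-0.2  0.1 -3.7] w 0.344 40.0 lean 40.1 head 14.5 ytilt -0.005
5 rows shift [-0.03, -0.84, 0.0] turn [-0.01, -0.0, -0.01]
```

carry_out(
  commands=[
    [0,-0.03,-0.84,0.02,0,0,0],
    [0,-0.03,-0.84,0.02,0,0,0],
    [0,-0.03,-0.84,0.02,0,0,0],
    [0,-0.03,-0.84,0.02,0,0,0],
    [0,-0.03,-0.84,0.02,0,0,0],
  ],
)

```text
clock: 14.65
position: [0.5981, 0.3482, 0.2389]
ee_rot: [-2.849, -0.351, -1.036]
force: [0.6, -0.5, -2.7]
width: 0.346
gripper_force: 40.0
```

```bash
python3 - <<'E'
from h import *
st(); plan(world(.005,0.085,.224),tool(14.2,40),3)
E
```

```text
t 14.65 j [-1.48  0.35  0.92  2.09 -0.01  0.18 -2.01] p [0.5981 0.3482 0.2389] rack [0.0058 0.0856 0.2389] F [ 0.6 -0.5 -2.7] w 0.346 40.0 lean 40.0 head 14.6 ytilt -0.006
3 rows shift [-0.14, 0.01, 0.14] turn [-0.01, -0.0, -0.01]
```

carry_out(
  commands=[
    [0,-0.11,0,0.13,0,0,0],
    [0,-0.11,0,0.13,0,0,0],
    [0,-0.11,0,0.13,0,0,0],
    [0,0,0,0,0,0,0],
  ],
)

```text
clock: 15.05
position: [0.5985, 0.3445, 0.2244]
ee_rot: [-2.853, -0.349, -1.035]
force: [1.0, 0.3, -3.5]
width: 0.348
gripper_force: 40.0
```

```bash
python3 - <<'E'
from h import *
st()
E
```

```text
t 15.05 j [-1.45  0.37  0.88  2.11 -0.01  0.15 -2.01] p [0.5985 0.3445 0.2244] rack [0.0053 0.0819 0.2244] F [ 1.   0.3 -3.5] w 0.348 40.0 lean 39.9 head 14.2 ytilt -0.003
```

carry_out(
  commands=[
    [0,-0.05,0,0.06,0,0,0],
    [0,-0.05,0,0.06,0,0,0],
    [0,0,0,0,0,0,0],
  ],
)

```text
clock: 15.35
position: [0.6, 0.3456, 0.2226]
ee_rot: [-2.849, -0.349, -1.04]
force: [-1.6, -2.3, 4.5]
width: 0.345
gripper_force: 40.0
```

```bash
python3 - <<'E'
from h import *
st()
E
```

```text
t 15.35 j [-1.44  0.38  0.88  2.11 -0.02  0.14 -2.01] p [0.6    0.3456 0.2226] rack [0.0071 0.0826 0.2226] F [-1.6 -2.3  4.5] w 0.345 40.0 lean 40.2 head 14.4 ytilt -0.005
```

carry_out(
  commands=[
    [0.5,0,0,0,0,0,0],
    [0.8,0,0,0,0,0,0],
    [0.8,0,0,0,0,0,0],
    [0.8,0,0,0,0,0,0],
    [0.8,0,0,0,0,0,0],
  ],
)

```text
clock: 15.85
position: [0.5986, 0.3458, 0.221]
ee_rot: [-2.852, -0.351, -1.037]
force: [0.2, 0.0, 0.7]
width: 0.728
gripper_force: 0.0
```

carry_out(
  commands=[
    [0.8,0,0,-0.2,0,0,0],
    [0.8,0,0,-0.5,0,0,0],
    [0.8,0,0,-0.8,0,0,0],
    [0.8,0,0,-0.8,0,0,0],
    [0.8,0,0,-0.8,0,0,0],
  ],
)

```text
clock: 16.35
position: [0.5499, 0.3329, 0.2808]
ee_rot: [-2.852, -0.35, -1.036]
force: [-1.0, 0.8, 0.2]
width: 0.8
gripper_force: 0.0
```

```bash
python3 - <<'E'
from h import *
st(); s,w,C=wrist("w3")
P=C.reshape(-1,3);P=P[np.isfinite(P[:,2])]
Q=np.array([*(P[:,:2]-O).dot(np.c_[X,Y]).T,P[:,2]]).T; m=(abs(Q[:,0])<.1)&(abs(Q[:,1]-.08)<.07)&(Q[:,2]>.228)&(Q[:,2]<.25)
c=Q[m]; print(m.sum(),cv2.minAreaRect((c[:,:2]*1000).astype(np.float32)),np.percentile(c[:,2],[5,50,95]))
im=arm.get_image("scene"); cv2.imwrite("pics/s3.png",cv2.resize(im["pixels"][150:320,230:460,::-1],None,fx=3.4,fy=3.4,interpolation=cv2.INTER_CUBIC))
E
```

```text
t 16.35 j [-1.86  0.26  1.27  2.14  0.11  0.28 -2.1 ] p [0.5499 0.3329 0.2808] rack [-0.0447  0.0826  0.2808] F [-1.   0.8  0.2] w 0.8 0.0 lean 39.9 head 14.3 ytilt -0.004
1954 ((2.443754196166992, 83.48200225830078), (31.97411346435547, 49.538822174072266), 89.40859985351562) [0.23098812 0.23481048 0.23597019]
```

View pics/s3.png

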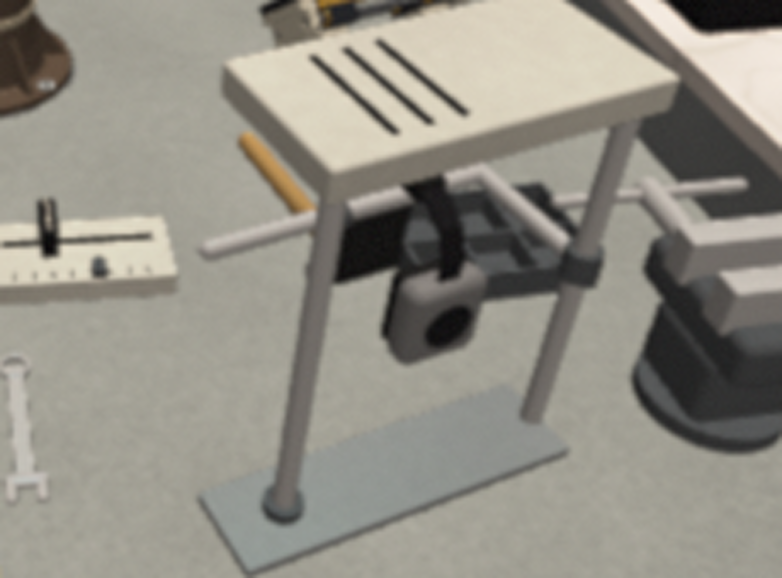

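The crop shows big hanging astride the bar's inner part at (430,250), cups on either side. The wrist range puts its pad at rack (0.002, 0.083) with its top at 0.235, as expected. Slim is next.

```bash
python3 - <<'E'
from h import *
R=tool(-14.5,40); h=np.array([np.cos(np.radians(-14.5)),np.sin(np.radians(-14.5)),0]); g=np.array([.508,-.193,.137])+.004*h; pre=g-.1*R.as_matrix()[:,2]; print(g,pre)
plan(pre,R,24)
E
```

```text
[ 0.51187259 -0.19400152  0.137     ] [ 0.44964126 -0.1779074   0.21360444]
24 rows shift [-0.21, 0.86, -0.03] turn [-0.14, 0.0, 0.16]
```

carry_out(
  commands=[
    [1,-0.21,0.86,-0.03,-0.14,0,0.16],
    [1,-0.21,0.86,-0.03,-0.14,0,0.16],
    [1,-0.21,0.86,-0.03,-0.14,0,0.16],
    [1,-0.21,0.86,-0.03,-0.14,0,0.16],
    [1,-0.21,0.86,-0.03,-0.14,0,0.16],
    [1,-0.21,0.86,-0.03,-0.14,0,0.16],
    [1,-0.21,0.86,-0.03,-0.14,0,0.16],
    [1,-0.21,0.86,-0.03,-0.14,0,0.16],
  ],
)

```text
clock: 17.25
position: [0.5578, 0.1606, 0.2507]
ee_rot: [-2.933, -0.113, -1.046]
force: [-0.2, 0.2, 0.4]
width: 1.0
gripper_force: 0.0
```

```bash
python3 - <<'E'
from h import *
st(); R=tool(-14.5,40); plan([.4496,-.1779,.2136],R,16)
E
```

```text
t 17.25 j [-1.77  0.05  1.32  2.31  0.86  0.26 -2.74] p [0.5578 0.1606 0.2507] rack [-0.0793 -0.0863  0.2507] F [-0.2  0.2  0.4] w 1.0 0.0 lean 39.3 head 4.4 ytilt 0.001
16 rows shift [-0.22, 0.87, -0.06] turn [-0.13, 0.01, 0.16]
```

carry_out(
  commands=[
    [1,0,0.8,-0.2,0,0,0],
    [1,0,0.8,-0.2,0,0,0],
    [1,0,0.8,-0.2,0,0,0],
    [1,0,0.8,-0.2,0,0,0],
  ],
)

```text
clock: 17.65
position: [0.5574, 0.0911, 0.261]
ee_rot: [-2.937, -0.115, -1.038]
force: [-0.7, -1.1, 0.1]
width: 1.002
gripper_force: 0.0
```

```bash
python3 - <<'E'
from h import *
st(); R=tool(-14.5,40); plan([.4496,-.1779,.2136],R,13)
E
```

```text
t 17.65 j [-1.5  -0.12  1.09  2.33  0.99  0.35 -2.73] p [0.5574 0.0911 0.261 ] rack [-0.0968 -0.1536  0.261 ] F [-0.7 -1.1  0.1] w 1.002 0.0 lean 38.9 head 4.3 ytilt 0.002
13 rows shift [-0.3, 0.85, -0.06] turn [-0.16, 0.01, 0.2]
```

carry_out(
  commands=[
    [1,-0.1,0.8,-0.1,0,0,0],
    [1,-0.1,0.8,-0.1,0,0,0],
    [1,-0.1,0.8,-0.1,0,0,0],
    [1,-0.1,0.8,-0.1,0,0,0],
    [1,-0.1,0.8,-0.1,0,0,0],
    [1,-0.1,0.8,-0.1,0,0,0],
  ],
)

```text
clock: 18.25
position: [0.5455, -0.0304, 0.2633]
ee_rot: [-2.936, -0.114, -1.038]
force: [0.1, 0.5, -0.3]
width: 0.998
gripper_force: 0.0
```

```bash
python3 - <<'E'
from h import *
st(); R=tool(-14.5,40); plan([.4496,-.1779,.2136],R,8)
E
```

```text
t 18.25 j [-1.37 -0.37  1.13  2.36  1.06  0.44 -2.52] p [ 0.5455 -0.0304  0.2633] rack [-0.1382 -0.2683  0.2633] F [ 0.1  0.5 -0.3] w 0.998 0.0 lean 38.9 head 4.4 ytilt 0.001
8 rows shift [-0.49, 0.77, -0.08] turn [-0.26, 0.02, 0.32]
```

carry_out(
  commands=[
    [1,-0.3,0.8,0,0,0,0],
    [1,-0.3,0.8,0,0,0,0],
    [1,-0.3,0.8,0,0,0,0],
    [1,-0.3,0.8,0,0,0,0],
  ],
)

```text
clock: 18.65
position: [0.5284, -0.1119, 0.2446]
ee_rot: [-2.936, -0.114, -1.039]
force: [-0.0, 0.3, -1.0]
width: 1.001
gripper_force: 0.0
```

```bash
python3 - <<'E'
from h import *
st(); R=tool(-14.5,40); plan([.4496,-.1779,.2136],R,6)
E
```

```text
t 18.65 j [-1.25 -0.42  1.24  2.38  0.98  0.34 -2.23] p [ 0.5284 -0.1119  0.2446] rack [-0.1749 -0.3432  0.2446] F [-0.   0.3 -1. ] w 1.001 0.0 lean 39.0 head 4.4 ytilt 0.001
6 rows shift [-0.52, 0.47, -0.16] turn [-0.35, 0.03, 0.43]
```

carry_out(
  commands=[
    [1,-0.52,0.47,-0.16,-0.35,0.03,0.43],
    [1,-0.52,0.47,-0.16,-0.35,0.03,0.43],
    [1,-0.52,0.47,-0.16,-0.35,0.03,0.43],
  ],
)

```text
clock: 18.95
position: [0.4913, -0.1474, 0.2291]
ee_rot: [2.926, -0.133, 1.05]
force: [0.6, -0.7, 0.1]
width: 0.995
gripper_force: 0.0
```

```bash
python3 - <<'E'
from h import *
st(); R=tool(-14.5,40); plan([.4496,-.1779,.2136],R,3)
E
```

```text
t 18.95 j [-0.97 -0.27  1.11  2.47  1.05  0.19 -2.43] p [ 0.4913 -0.1474  0.2291] rack [-0.2196 -0.3684  0.2291] F [ 0.6 -0.7  0.1] w 0.995 0.0 lean 39.5 head -5.2 ytilt -0.0
3 rows shift [-0.51, 0.48, -0.15] turn [-0.35, 0.03, 0.42]
```

```bash
python3 - <<'E'
from h import *
R=tool(-14.5,40); plan(np.array([.5119,-.194,.137])-.055*R.as_matrix()[:,2],R,4)
E
```

```text
4 rows shift [-0.38, 0.39, 0.34] turn [-0.26, 0.02, 0.31]
```

carry_out(
  commands=[
    [1,-0.38,0.39,0.34,-0.26,0.02,0.31],
    [1,-0.38,0.39,0.34,-0.26,0.02,0.31],
    [1,-0.38,0.39,0.34,-0.26,0.02,0.31],
    [1,-0.38,0.39,0.34,-0.26,0.02,0.31],
  ],
)

```text
clock: 19.35
position: [0.4766, -0.1904, 0.2037]
ee_rot: [2.881, -0.36, 0.99]
force: [0.5, 0.2, -0.1]
width: 1.001
gripper_force: 0.0
```

```bash
python3 - <<'E'
from h import *
st(); s,w,C=wrist("w4")
P=C.reshape(-1,3);P=P[np.isfinite(P[:,2])];P=P[(abs(P[:,0]-.508)<.1)&(abs(P[:,1]+.193)<.08)]
for z0,z1 in((.1,.16),(.143,.16),(.02,.16)):
    Q=P[(P[:,2]>z0)&(P[:,2]<z1)]; print(z0,len(Q),cv2.minAreaRect((Q[:,:2]*1000).astype(np.float32)),Q[:,2].max(),np.median(Q[:,2]))
R=tool(-14.5,40); plan([.5119,-.194,.137],R,4)
E
```

```text
t 19.35 j [-1.01 -0.17  1.28  2.49  1.28  0.12 -2.74] p [ 0.4766 -0.1904  0.2037] rack [-0.2444 -0.4065  0.2037] F [ 0.5  0.2 -0.1] w 1.001 0.0 lean 37.9 head -13.7 ytilt -0.006
0.1 2897 ((506.664794921875, -191.87216186523438), (32.0592155456543, 112.2051773071289), 76.04691314697266) 0.1512750525787372 0.14827407472582735
0.143 1810 ((509.9613342285156, -192.69122314453125), (32.0592155456543, 43.974365234375), 76.04691314697266) 0.1512750525787372 0.14901951578321454
0.02 3552 ((512.3438110351562, -192.86166381835938), (59.592071533203125, 123.86930084228516), 75.46978759765625) 0.1512750525787372 0.14591090528351994
4 rows shift [-0.14, -0.06, 0.74] turn [-0.02, 0.09, -0.0]
```

Slim's pad is confirmed at (0.508,-0.1925) with its top at 0.150. However, the arm has drifted into a posture with joints 3, 6 and 7 at their limits. I'll fit the arm's kinematics from the recorded poses so I can plan a posture change.

```bash
cat > kin.py <<'E'
from h import *
from scipy.optimize import least_squares
import itertools, json
D="""-.49 -.13 .99 2.12 -.19 .69 -.77 .4565 -.2413 .2962 3.012 .246 .719
.11 .34 1.07 2.18 -1.31 .89 .38 .441 -.3972 .2274 2.93 -.133 1.037
.399 .304 .642 2.169 -1.315 .715 .367 .4576 -.4003 .2046 2.93 -.136 1.037
.713 .325 .225 2.143 -1.314 .568 .362 .4728 -.4051 .1823 2.929 -.14 1.039
1.02 .393 -.196 2.112 -1.31 .389 .365 .4936 -.4118 .1595 2.915 -.159 1.052
.943 .277 -.1 2.039 -1.019 .502 .011 .4974 -.4123 .2336 2.916 -.163 1.056
.436 .104 -.204 1.96 -.503 .47 -.825 .6369 -.1237 .3407 -2.897 -.18 -1.054
.19 .255 -.295 2.061 -.288 .153 -1.126 .6776 .0317 .2411 -2.85 -.352 -1.039
-.16 .21 -.04 2.11 -.21 .13 -1.32 .6634 .0896 .2433 -2.85 -.349 -1.04
-.72 .2 .4 2.14 -.07 .12 -1.62 .6438 .1681 .2446 -2.849 -.351 -1.039
-1.16 .24 .73 2.14 .01 .13 -1.84 .6252 .2464 .2431 -2.849 -.351 -1.038
-1.48 .35 .92 2.09 -.01 .18 -2.01 .5981 .3482 .2389 -2.849 -.351 -1.036
-1.86 .26 1.27 2.14 .11 .28 -2.1 .5499 .3329 .2808 -2.852 -.35 -1.036
-1.37 -.37 1.13 2.36 1.06 .44 -2.52 .5455 -.0304 .2633 -2.936 -.114 -1.038
-1.40263724 .43522098 .02497374 1.57409881 -.01158886 1.13398155 -.07511359 .16708772 .60172486 .22594556 -.424124876 -3.11277141 .00245"""
D=np.array([list(map(float,l.split())) for l in D.splitlines()])
def fk(q,sg,L):
    L=L.reshape(8,3); R=Ro.identity(); p=L[0].copy()
    for i in range(7):
        R=R*Ro.from_euler("zyzyzyz"[i],sg[i]*q[i]); p=p+R.apply(L[i+1])
    return p,R
def fit():
    best=[]
    for sg in itertools.product((1,-1),repeat=7):
        M=[ (fk(d[:7],sg,np.zeros(24))[1],Ro.from_rotvec(d[10:13])) for d in D]
        # R_meas = B * Rm * C ; assume B,C are z turns: estimate by least squares
        f=lambda v:np.concatenate([((Ro.from_euler("z",v[0])*m*Ro.from_euler("z",v[1])).inv()*r).as_rotvec() for m,r in M])
        r=min((least_squares(f,[a,b],max_nfev=15) for a in(0,3.1) for b in (0,1.57,3.1,-1.57)),key=lambda r:r.cost) if False else least_squares(f,[0.3,0.3],max_nfev=20)
        best.append((r.cost,sg,r.x))
    best.sort(key=lambda b:b[0]); return best
if __name__=="__main__":
    b=fit(); print([(round(c,3),s,x.round(3)) for c,s,x in b[:4]])
    c,sg,x=b[0]
    def f(L):
        return np.concatenate([np.concatenate([Ro.from_euler("z",x[0]).apply(fk(d[:7],sg,L)[0])-d[7:10] for d in D]),1e-3*L])
    L0=np.zeros(24); L0[[2,8,14,23]]=[.3,.4,.4,.2]
    r=least_squares(f,L0); print(r.x.reshape(8,3).round(3)); e=f(r.x)[:-24]; print("rms mm",1e3*np.sqrt((e**2).mean()))
    json.dump([list(sg),x.tolist(),r.x.tolist()],open("kin.json","w"))
E
python3 kin.py
```

```text
[(np.float64(0.0), (-1, -1, -1, -1, -1, -1, -1), array([-3.139, -1.57 ])), (np.float64(0.0), (-1, 1, -1, 1, -1, 1, -1), array([0.002, 1.572])), (np.float64(0.92), (1, 1, 1, 1, 1, 1, 1), array([ 0.159, -1.546])), (np.float64(0.92), (1, -1, 1, -1, 1, -1, 1), array([3.301, 1.595]))]
[[ 0.003 -0.001  0.141]
 [-0.     0.018  0.141]
 [-0.003  0.018  0.274]
 [-0.001  0.009  0.274]
 [ 0.006  0.009  0.212]
 [-0.001  0.001  0.212]
 [-0.001  0.001  0.187]
 [ 0.001  0.003  0.187]]
rms mm 1.1893046099348739
```

```bash
cat > sim.py <<'E'
from kin import *
sg,xx,LL=json.load(open("kin.json"));LL=np.array(LL);B=Ro.from_euler("z",xx[0]);Cc=Ro.from_euler("z",xx[1])
lo=np.array([-2.62,-.44,-1.27,.08,-1.32,.12,-2.74]);hi=np.array([2.62,2.09,1.32,2.57,4.46,2,2.74]); vm=.07*np.array([2.22,2.22,3.01,3.01,3.14,3.14,3.14])
def FK(q):
    p,R=fk(q,sg,LL); return B.apply(p),B*R*Cc
def jac(q,p,R):
    J=np.zeros((6,7))
    for i in range(7):
        d=q.copy();d[i]+=1e-4;a,b=FK(d);J[:3,i]=(a-p)/1e-4;J[3:,i]=(b*R.inv()).as_rotvec()/1e-4
    return J
def ik(q,p,R,lam=1e-3,home=None,k=0,it=8):
    q=q.copy(); act=np.ones(7,bool)
    for _ in range(it):
        a,b=FK(q);e=np.r_[p-a,(R*b.inv()).as_rotvec()]; J=jac(q,a,b)
        free=np.ones(7,bool)
        for _ in range(4):
            Jf=J[:,free]; Ji=Jf.T@np.linalg.inv(Jf@Jf.T+lam**2*np.eye(6)); dq=np.zeros(7); dq[free]=Ji@e
            if k: n=np.zeros(7);n[free]=(np.eye(free.sum())-Ji@Jf)@(k*(home-q)[free]); dq+=n
            bad=free&(((q+dq)<lo)|((q+dq)>hi))
            if not bad.any(): break
            free&=~bad
        q=np.clip(q+dq,lo,hi)
    a,b=FK(q); return q,np.linalg.norm(p-a),(R*b.inv()).magnitude()
def roll(q,rows,**kw):
    p,R=FK(q)
    for r in rows:
        p=p+R.apply(np.array(r[:3])*.025); R=R*Ro.from_rotvec(np.array(r[3:])*.1); qn,e1,e2=ik(q,p,R,**kw); d=qn-q; f=max(1,(abs(d)/vm).max()); q=q+d/f
    return q,e1,e2
E
python3 - <<'E'
from sim import *
q10=D[7,:7]; mid=(lo+hi)/2; st0=D[14,:7]
print("ref11",D[8,:7],"\nref12",D[9,:7],"\nref14",D[11,:7])
for nm,kw in(("dls",{}),("dls.05",dict(lam=.05)),("mid.02",dict(home=mid,k=.02)),("start.02",dict(home=st0,k=.02)),("start.1",dict(home=st0,k=.1)),("zero.05",dict(home=np.zeros(7),k=.05))):
    q,*e=roll(q10,[[0,-.8,0,0,0,0]]*3,**kw); q2,*e2=roll(q,[[0,-.8,0,0,0,0]]*4,**kw); q3,*e3=roll(q2,[[0,-.8,.02,0,0,0]]*4+[[0,-.84,.02,0,0,0]]*5,**kw)
    print(nm,q.round(2),q2.round(2),q3.round(2),np.round(e3,4))
E
```

```text
ref11 [-0.16  0.21 -0.04  2.11 -0.21  0.13 -1.32] 
ref12 [-0.72  0.2   0.4   2.14 -0.07  0.12 -1.62] 
ref14 [-1.48  0.35  0.92  2.09 -0.01  0.18 -2.01]
dls [-0.15  0.21 -0.05  2.11 -0.21  0.12 -1.32] [-0.77  0.22  0.54  2.15 -0.7   0.14 -0.95] [-1.51  0.4   1.05  2.11 -0.63  0.19 -1.36] [0. 0.]
dls.05 [-0.15  0.21 -0.05  2.11 -0.21  0.12 -1.32] [-0.72  0.2   0.4   2.14 -0.09  0.12 -1.59] [-1.47  0.35  0.91  2.08 -0.02  0.19 -1.99] [0. 0.]
mid.02 [-0.11  0.22 -0.09  2.11 -0.12  0.12 -1.41] [-0.73  0.21  0.49  2.15 -0.58  0.13 -1.07] [-1.42  0.34  0.89  2.1  -0.1   0.17 -1.87] [0. 0.]
start.02 [-0.26  0.21  0.08  2.12 -0.46  0.13 -1.07] [-0.88  0.21  0.6   2.16 -0.57  0.12 -1.11] [-1.59  0.45  1.13  2.09 -0.74  0.23 -1.3 ] [0. 0.]
start.1 [-0.28  0.22  0.15  2.11 -0.69  0.16 -0.82] [-0.86  0.22  0.62  2.16 -0.77  0.14 -0.88] [-1.57  0.43  1.13  2.1  -0.8   0.23 -1.21] [0. 0.]
zero.05 [-0.27  0.21  0.09  2.12 -0.48  0.13 -1.05] [-0.87  0.21  0.58  2.16 -0.54  0.12 -1.15] [-1.57  0.42  1.09  2.09 -0.62  0.21 -1.41] [0. 0.]
```

```bash
cat > fast.py <<'E'
from sim import *
Bm=B.as_matrix();Cm=Cc.as_matrix();L8=LL.reshape(8,3);SG=np.array(sg)
def fkj(q):
    R=Bm.copy();p=Bm@L8[0];ax=[];po=[]
    for i in range(7):
        t=SG[i]*q[i];c,s=np.cos(t),np.sin(t)
        if i%2==0: ax.append(SG[i]*R[:,2]);M=np.array([[c,-s,0],[s,c,0],[0,0,1]])
        else: ax.append(SG[i]*R[:,1]);M=np.array([[c,0,s],[0,1,0],[-s,0,c]])
        po.append(p);R=R@M;p=p+R@L8[i+1]
    ax=np.array(ax); return p,R@Cm,np.vstack([np.cross(ax,p-np.array(po)).T,ax.T])
def rv(M): return Ro.from_matrix(M).as_rotvec()
def ikf(q,p,R,lam=.05,it=8):
    for _ in range(it):
        a,b,J=fkj(q);e=np.r_[p-a,rv(R@b.T)]
        if abs(e).max()<3e-4: break
        free=np.ones(7,bool)
        for _ in range(4):
            Jf=J[:,free];dq=np.zeros(7);dq[free]=Jf.T@np.linalg.solve(Jf@Jf.T+lam**2*np.eye(6),e)
            bad=free&(((q+dq)<lo)|((q+dq)>hi))
            if not bad.any(): break
            free&=~bad
        q=np.clip(q+dq,lo,hi)
    return q
def rowsto(p0,R0,p,R,N):
    r=rv(R0.T@R); M=Ro.from_rotvec(r/N).as_matrix();A=np.zeros((3,3));m=np.eye(3)
    for k in range(N):A+=m;m=m@M
    return np.r_[np.linalg.solve(A,R0.T@(p-p0))/.025,r/N/.1]
def go(q,p,R,N,lim=None):
    """simulate N rows to pose; returns q, worst error, worst limit margin, path"""
    p0,R0,_=fkj(q); w=rowsto(p0,R0,p,R,N); pc,Rc=p0,R0; path=[]; 
    for _ in range(N):
        pc=pc+Rc@(w[:3]*.025);Rc=Rc@Ro.from_rotvec(w[3:]*.1).as_matrix()
        qn=ikf(q,pc,Rc);d=qn-q;q=q+d/max(1,(abs(d)/vm).max()); path.append(q)
    a,b,_=fkj(q); return q,np.linalg.norm(a-p)+.1*np.linalg.norm(rv(R@b.T)),w,np.array(path)
def T(h,l): return tool(h,l).as_matrix()
E
cat > search.py <<'E'
from fast import *
from multiprocessing import Pool
import sys
G=np.array([.512,-.1935,.137]);RG=T(-14,40)
def chain(q):
    tot=0;out=[]
    for p,R,N in((G-.06*RG[:,2],RG,14),(G,RG,4),(G+[0,0,.13],RG,7),(world(.006,-.235,.25),T(14.2,40),14),(world(.006,-.07,.235),T(14.2,40),9),(world(.006,-.07,.222),T(14.2,40),3),(world(.006,-.07,.222)-.07*T(14.2,40)[:,2],T(14.2,40),5)):
        q,e,w,path=go(q,np.array(p),R,N);tot=max(tot,e);out.append(q)
        if e>.05: return 1,out
    return tot,out
def trial(a):
    q0,seed=a;r=np.random.default_rng(seed);q=q0;tot=0
    n=1+seed%2;ws=[]
    for i in range(n):
        p=np.array([r.uniform(.38,.6),r.uniform(-.35,.05),r.uniform(.24,.42)]);h,l=r.uniform(-50,60),r.uniform(0,40)
        d=np.linalg.norm(p-fkj(q)[0]);ang=np.linalg.norm(rv(fkj(q)[1].T@T(h,l)));N=int(np.ceil(max(d/.02,ang/.08,4)))
        q,e,w,path=go(q,p,T(h,l),N);ws.append((p,h,l,N))
        if min(fkj(x)[0][2] for x in path)<.195: return (9,seed,ws,0,0)
    e,out=chain(q); s=sum(w[3] for w in ws)
    m=min(np.min(np.minimum(o-lo,hi-o)) for o in out)
    return (e+.0001*s,seed,ws,m,out)
if __name__=="__main__":
    q0=arm.observe()["joints"]; print(fkj(q0)[0])
    with Pool() as P: R=P.map(trial,[(q0,i) for i in range(int(sys.argv[1]))],chunksize=4)
    R.sort(key=lambda r:r[0])
    for r in R[:4]: print(round(r[0],4),r[1],[(w[0].round(3),round(w[1]),round(w[2]),w[3]) for w in r[2]],np.round(r[3],3)); 
    for o in R[0][4]: print(o.round(2))
E
nproc; time OMP_NUM_THREADS=1 timeout 400 python3 search.py 240
```

```text
4
[ 0.47787717 -0.19099984  0.20478046]
1.0004 16 [(array([ 0.505, -0.178,  0.257]), -12, 25, 4)] 0.002
1.0006 6 [(array([ 0.498, -0.213,  0.306]), -9, 39, 6)] 0.003
1.0006 192 [(array([ 0.525, -0.108,  0.242]), -40, 39, 6)] 0.0
1.0006 234 [(array([ 0.556, -0.17 ,  0.291]), -17, 20, 6)] 0.003
[-0.83 -0.18  1.09  2.5   1.22  0.12 -2.69]
[-0.98 -0.16  1.24  2.47  1.22  0.12 -2.69]
real	0m5.516s
user	0m18.920s
sys	0m0.199s
```

```bash
cat > s2.py <<'E'
import search
from search import *
F=np.diag([-1.,-1,1])
def chain2(q,flip,lean,only=None):
    Fm=F if flip else np.eye(3); RGl=T(-14,lean)@Fm; RB=T(14.2,lean)@Fm; tot=0;out=[]
    for p,R,N in((G-.06*RGl[:,2],RGl,14),(G,RGl,4),(G+[0,0,.13],RGl,7),(world(.006,-.235,.25),RB,14),(world(.006,-.07,.235),RB,9),(world(.006,-.07,.222),RB,3),(world(.006,-.07,.222)-.07*RB[:,2],RB,5)):
        q,e,w,path=go(q,np.array(p),R,N);tot=max(tot,e);out.append(q)
        if e>.04: return 1,out
    return tot,out
def tr(a):
    q0,seed=a;r=np.random.default_rng(seed);q=q0;flip=seed%2;lean=r.choice([32,36,40]);n=1+(seed//2)%3;ws=[]
    for i in range(n):
        p=np.array([r.uniform(.3,.65),r.uniform(-.4,.15),r.uniform(.24,.5)]);h,l=r.uniform(-180,180),r.uniform(0,45)*r.integers(0,2)
        h0=h
        R=T(h,l) if l>0 else T(h,0)
        if l>0: R=T(r.uniform(-50,60),l)@Ro.from_euler("z",r.choice([0,60,120,180,-120,-60]),degrees=True).as_matrix()
        d=np.linalg.norm(p-fkj(q)[0]);ang=np.linalg.norm(rv(fkj(q)[1].T@R));N=int(np.ceil(max(d/.02,ang/.08,4)))
        q,e,w,path=go(q,p,R,N);ws.append((p,R,N,w,q))
        if min(fkj(x)[0][2] for x in path)<.195 or max(rack(fkj(x)[0])[0] for x in path)>-.05 and max(fkj(x)[0][1] for x in path)>.05: return (9,seed,ws,0,0,0,0)
    e,out=chain2(q,flip,lean)
    return (e+.0003*sum(w[2] for w in ws),seed,ws,flip,lean,out,len(out))
if __name__=="__main__":
    q0=arm.observe()["joints"]
    with Pool() as P: R=P.map(tr,[(q0,i) for i in range(int(sys.argv[1]))],chunksize=8)
    R.sort(key=lambda r:(r[0],-r[6])); print(sum(r[0]<.02 for r in R),np.bincount([r[6] for r in R]))
    for r in R[:5]: print(round(r[0],4),r[1],"flip",r[3],"lean",r[4],[(w[0].round(3),rv(w[1]).round(2),w[2]) for w in r[2]])
    for w in R[0][2]: print("w",w[4].round(2))
    for o in R[0][5] or []: print(o.round(2))
E
time OMP_NUM_THREADS=1 timeout 500 python3 s2.py 3000
```

```text
20 [ 518 1148 1086    5    0    0    0  243]
0.0138 1164 flip 0 lean 32 [(array([0.517, 0.077, 0.29 ]), array([-2.48,  1.42, -0.57]), 15)]
0.0141 1776 flip 0 lean 32 [(array([0.529, 0.108, 0.296]), array([ 2.35, -2.08,  0.  ]), 17)]
0.015 570 flip 0 lean 32 [(array([ 0.306, -0.19 ,  0.272]), array([-1.74,  2.38, -0.89]), 20)]
0.0158 972 flip 0 lean 32 [(array([ 0.571, -0.003,  0.453]), array([-1.44,  1.99, -0.38]), 22)]
0.0159 312 flip 0 lean 32 [(array([ 0.427, -0.091,  0.245]), array([-1.81,  2.53, -0.31]), 21)]
w [ 0.96 -0.1  -1.12  2.11  0.    0.61 -2.74]
[ 1.02  0.15 -0.8   2.32  0.58  0.19 -2.1 ]
[ 0.7   0.25 -0.49  2.32  1.19  0.12 -2.72]
[ 1.45  0.16 -1.25  2.12  0.37  0.43 -1.87]
[ 0.71  0.45 -1.06  1.88  0.73  0.56 -2.06]
[ 0.28  0.38 -0.91  1.95  0.9   0.57 -2.53]
[ 0.25  0.39 -0.88  1.96  0.94  0.55 -2.57]
[ 0.41  0.28 -1.03  1.95  0.72  0.61 -2.38]
real	2m5.649s
user	8m16.218s
sys	0m0.311s
```

```bash
sed -i 's/R.sort(key=lambda r:(r\[0\],-r\[6\]))/mg=lambda r: min(np.min(np.minimum(o-lo,hi-o)) for o in [w[4] for w in r[2]]+r[5]) if r[6]==7 and r[0]<.045 else -1\n    R.sort(key=lambda r:-mg(r)); print([round(mg(r),3) for r in R[:5]])/' s2.py
time OMP_NUM_THREADS=1 timeout 500 python3 s2.py 5000
```

```text
[np.float64(0.029), np.float64(0.027), np.float64(0.025), np.float64(0.023), np.float64(0.022)]
40 [ 889 1927 1770    5    0    0    0  409]
0.0425 4592 flip 0 lean 32 [(array([ 0.322, -0.26 ,  0.429]), array([3.07, 0.64, 0.  ]), 15), (array([0.334, 0.002, 0.461]), array([ 2.63, -1.1 ,  0.71]), 17)]
0.0362 3786 flip 0 lean 32 [(array([ 0.525, -0.189,  0.274]), array([-1.95,  2.44, -0.01]), 21)]
0.0262 2016 flip 0 lean 32 [(array([ 0.419, -0.259,  0.345]), array([-1.04,  2.2 ,  0.41]), 29)]
0.0309 2130 flip 0 lean 32 [(array([ 0.359, -0.379,  0.387]), array([-1.25,  2.54,  0.21]), 27)]
0.0401 3936 flip 0 lean 32 [(array([ 0.587, -0.231,  0.31 ]), array([ 1.81, -2.57, -0.  ]), 23)]
w [-0.91 -0.36  1.09  1.72  0.32  1.59 -1.  ]
w [ 0.34 -0.4  -0.63  1.92  0.22  1.3  -2.66]
[ 0.33  0.07 -0.07  2.36 -0.02  0.15 -1.54]
[ 0.62  0.18 -0.4   2.31  0.59  0.15 -2.13]
[ 1.01  0.06 -0.76  2.14  0.08  0.4  -1.62]
[ 0.52  0.35 -0.77  1.89  0.44  0.46 -1.82]
[ 0.04  0.3  -0.58  1.96  0.68  0.46 -2.35]
[ 0.01  0.31 -0.55  1.98  0.72  0.43 -2.39]
[ 0.14  0.19 -0.67  1.97  0.52  0.53 -2.2 ]
real	3m33.625s
user	14m6.335s
sys	0m0.422s
```

```bash
cat > follow.py <<'E'
from s2 import *
q0=arm.observe()["joints"]; r=tr((q0,4592)); q=q0
for p,R,N,w,qe in r[2]: print(N,w.round(2).tolist(),"->",p.round(4).tolist(),rv(R).round(4).tolist(),qe.round(2))
E
python3 follow.py
```

```text
15 [-0.21, 0.2, -0.72, 0.14, -0.43, -0.43] -> [0.3221, -0.2599, 0.429] [3.0748, 0.6443, 0.0] [-0.91 -0.36  1.09  1.72  0.32  1.59 -1.  ]
17 [-0.04, -0.64, -0.12, -0.19, 0.27, 0.69] -> [0.3338, 0.0016, 0.4607] [2.6333, -1.1005, 0.7089] [ 0.34 -0.4  -0.63  1.92  0.22  1.3  -2.66]
```

carry_out(
  commands=[
    [1,-0.21,0.2,-0.72,0.14,-0.43,-0.43],
    [1,-0.21,0.2,-0.72,0.14,-0.43,-0.43],
    [1,-0.21,0.2,-0.72,0.14,-0.43,-0.43],
    [1,-0.21,0.2,-0.72,0.14,-0.43,-0.43],
    [1,-0.21,0.2,-0.72,0.14,-0.43,-0.43],
    [1,-0.21,0.2,-0.72,0.14,-0.43,-0.43],
    [1,-0.21,0.2,-0.72,0.14,-0.43,-0.43],
    [1,-0.21,0.2,-0.72,0.14,-0.43,-0.43],
  ],
)

```text
clock: 20.2
position: [0.3768, -0.2127, 0.3018]
ee_rot: [3.046, 0.134, 0.525]
force: [0.3, -1.3, -0.4]
width: 1.003
gripper_force: 0.0
```

carry_out(
  commands=[
    [1,-0.21,0.2,-0.72,0.14,-0.43,-0.43],
    [1,-0.21,0.2,-0.72,0.14,-0.43,-0.43],
    [1,-0.21,0.2,-0.72,0.14,-0.43,-0.43],
    [1,-0.21,0.2,-0.72,0.14,-0.43,-0.43],
    [1,-0.21,0.2,-0.72,0.14,-0.43,-0.43],
    [1,-0.21,0.2,-0.72,0.14,-0.43,-0.43],
    [1,-0.21,0.2,-0.72,0.14,-0.43,-0.43],
  ],
)

```text
clock: 20.9
position: [0.3239, -0.2525, 0.4191]
ee_rot: [3.067, 0.608, 0.042]
force: [-0.3, 0.3, -0.5]
width: 0.999
gripper_force: 0.0
```

```bash
python3 - <<'E'
from s2 import *
st(); q=arm.observe()["joints"]
R=Ro.from_rotvec([2.6333,-1.1005,.7089]).as_matrix()
q,e,w,_=go(q,np.array([.3338,.0016,.4607]),R,17); print(w.round(2).tolist(),q.round(2),e,chain2(q,0,32)[0])
E
```

```text
t 20.9 j [-0.82 -0.36  1.    1.77  0.3   1.54 -1.02] p [ 0.3239 -0.2525  0.4191] rack [-0.4077 -0.4291  0.4191] F [-0.3  0.3 -0.5] w 0.999 0.0 lean 1.8 head -16.5 ytilt 0.019
[-0.03, -0.61, -0.15, -0.18, 0.25, 0.68] [ 0.38 -0.41 -0.65  1.92  0.21  1.29 -2.64] 0.007920831044293156 0.03004960851585142
```

Matches the prediction; continuing.

carry_out(
  commands=[
    [1,-0.03,-0.61,-0.15,-0.18,0.25,0.68],
    [1,-0.03,-0.61,-0.15,-0.18,0.25,0.68],
    [1,-0.03,-0.61,-0.15,-0.18,0.25,0.68],
    [1,-0.03,-0.61,-0.15,-0.18,0.25,0.68],
    [1,-0.03,-0.61,-0.15,-0.18,0.25,0.68],
    [1,-0.03,-0.61,-0.15,-0.18,0.25,0.68],
    [1,-0.03,-0.61,-0.15,-0.18,0.25,0.68],
    [1,-0.03,-0.61,-0.15,-0.18,0.25,0.68],
  ],
)

```text
clock: 21.7
position: [0.2966, -0.1317, 0.4396]
ee_rot: [2.999, -0.241, 0.384]
force: [0.3, -0.7, 1.1]
width: 1.001
gripper_force: 0.0
```

carry_out(
  commands=[
    [1,-0.03,-0.61,-0.15,-0.18,0.25,0.68],
    [1,-0.03,-0.61,-0.15,-0.18,0.25,0.68],
    [1,-0.03,-0.61,-0.15,-0.18,0.25,0.68],
    [1,-0.03,-0.61,-0.15,-0.18,0.25,0.68],
    [1,-0.03,-0.61,-0.15,-0.18,0.25,0.68],
    [1,-0.03,-0.61,-0.15,-0.18,0.25,0.68],
    [1,-0.03,-0.61,-0.15,-0.18,0.25,0.68],
    [1,-0.03,-0.61,-0.15,-0.18,0.25,0.68],
  ],
)

```text
clock: 22.5
position: [0.331, -0.013, 0.4562]
ee_rot: [2.686, -1.018, 0.671]
force: [0.9, -0.3, -0.4]
width: 1.001
gripper_force: 0.0
```

```bash
cat > nxt.py <<'E'
from s2 import *
def pre(N=14,lean=32):
    q=arm.observe()["joints"];RG=T(-14,lean)
    q2,e,w,path=go(q,G-.06*RG[:,2],RG,N); print(N,w.round(2).tolist(),q2.round(2),round(e,4),"minz",min(fkj(x)[0][2] for x in path).round(3),"chain",np.round(chain2(q2,0,lean)[0],4)); return q2
E
python3 - <<'E'
from nxt import *
st(); pre(); pre(18)
E
```

```text
t 22.5 j [ 0.14 -0.38 -0.49  1.94  0.28  1.32 -2.67] p [ 0.331  -0.013   0.4562] rack [-0.3418 -0.1988  0.4562] F [ 0.9 -0.3 -0.4] w 1.001 0.0 lean 28.5 head -43.7 ytilt 0.018
14 [0.15, 0.22, 0.98, 0.18, 0.05, -0.29] [ 0.14  0.04  0.12  2.38 -0.05  0.17 -1.52] 0.0108 minz 0.195 chain 0.0318
18 [0.11, 0.17, 0.76, 0.14, 0.04, -0.23] [ 0.15  0.05  0.12  2.37 -0.11  0.16 -1.45] 0.0047 minz 0.191 chain 0.0314
```

carry_out(
  commands=[
    [1,0.11,0.17,0.76,0.14,0.04,-0.23],
    [1,0.11,0.17,0.76,0.14,0.04,-0.23],
    [1,0.11,0.17,0.76,0.14,0.04,-0.23],
    [1,0.11,0.17,0.76,0.14,0.04,-0.23],
    [1,0.11,0.17,0.76,0.14,0.04,-0.23],
    [1,0.11,0.17,0.76,0.14,0.04,-0.23],
    [1,0.11,0.17,0.76,0.14,0.04,-0.23],
    [1,0.11,0.17,0.76,0.14,0.04,-0.23],
  ],
)

```text
clock: 23.3
position: [0.3851, -0.0987, 0.3344]
ee_rot: [2.811, -0.731, 0.751]
force: [0.9, 0.1, 0.3]
width: 1.002
gripper_force: 0.0
```

carry_out(
  commands=[
    [1,0.11,0.17,0.76,0.14,0.04,-0.23],
    [1,0.11,0.17,0.76,0.14,0.04,-0.23],
    [1,0.11,0.17,0.76,0.14,0.04,-0.23],
    [1,0.11,0.17,0.76,0.14,0.04,-0.23],
    [1,0.11,0.17,0.76,0.14,0.04,-0.23],
    [1,0.11,0.17,0.76,0.14,0.04,-0.23],
  ],
)

```text
clock: 23.9
position: [0.4392, -0.1543, 0.2454]
ee_rot: [2.884, -0.508, 0.809]
force: [0.6, 0.4, -0.2]
width: 0.998
gripper_force: 0.0
```

```bash
python3 - <<'E'
from nxt import *
st()
def steps(lean,N0=4,y=-.07):
    q=arm.observe()["joints"];RG=T(-14,lean);RB=T(14.2,lean)
    print("lean",lean)
    for nm,p,R,N in(("pre",G-.05*RG[:,2],RG,N0),("g",G,RG,4),("lift",G+[0,0,.13],RG,7),("free",world(.006,-.235,.25),RB,16),("slide",world(.006,y,.235),RB,9),("down",world(.006,y,.222),RB,3)):
        q,e,w,path=go(q,np.array(p),R,N); print(nm,N,w.round(2).tolist(),q.round(2),round(e,4))
steps(32);steps(28);steps(36)
E
```

```text
t 23.9 j [ 0.08 -0.13  0.04  2.36  0.36  0.39 -2.1 ] p [ 0.4392 -0.1543  0.2454] rack [-0.2718 -0.3622  0.2454] F [ 0.6  0.4 -0.2] w 0.998 0.0 lean 31.4 head -21.0 ytilt 0.01
lean 32
pre 4 [0.1, 0.16, 0.85, 0.16, 0.03, -0.21] [ 0.22  0.08  0.05  2.37 -0.11  0.13 -1.45] 0.0038
g 4 [0.0, 0.01, 0.53, 0.0, 0.0, -0.01] [ 0.14  0.16  0.17  2.32 -0.47  0.13 -1.07] 0.0307
lift 7 [0.3, -0.02, -0.49, -0.01, 0.02, -0.0] [-0.13 -0.03  0.4   2.21 -0.02  0.39 -1.53] 0.0003
free 16 [0.32, -0.59, 0.25, 0.16, -0.0, -0.26] [-0.22  0.24  0.16  1.95 -0.32  0.42 -1.14] 0.0
slide 9 [-0.04, -0.73, 0.06, 0.0, 0.0, -0.0] [-0.75  0.24  0.38  2.02 -0.02  0.34 -1.71] 0.0002
down 3 [-0.09, -0.0, 0.15, -0.0, 0.0, 0.0] [-0.74  0.26  0.37  2.04 -0.03  0.31 -1.7 ] 0.0002
lean 28
pre 4 [0.16, 0.15, 0.85, 0.15, -0.15, -0.22] [ 0.15  0.1   0.13  2.31 -0.12  0.24 -1.43] 0.0002
g 4 [-0.0, 0.0, 0.5, 0.0, 0.0, -0.0] [ 0.22  0.23  0.05  2.31 -0.19  0.12 -1.36] 0.0002
lift 7 [0.35, 0.0, -0.66, 0.0, 0.0, -0.0] [ 0.1   0.02  0.18  2.14 -0.03  0.5  -1.52] 0.0
free 16 [0.34, -0.59, 0.23, 0.14, -0.0, -0.27] [-0.07  0.27 -0.03  1.87 -0.12  0.52 -1.33] 0.0
slide 9 [-0.03, -0.73, 0.06, 0.0, -0.0, -0.0] [-0.5   0.26  0.09  1.94  0.13  0.47 -1.84] 0.0001
down 3 [-0.08, -0.0, 0.15, -0.0, 0.0, 0.0] [-0.5   0.27  0.09  1.95  0.13  0.44 -1.85] 0.0001
lean 36
pre 4 [0.04, 0.16, 0.85, 0.17, 0.2, -0.21] [-0.22 -0.06  0.45  2.41  0.25  0.18 -1.83] 0.0483
g 4 [-0.13, 0.04, 0.92, 0.04, 0.06, -0.04] [-0.81 -0.13  1.02  2.46  0.78  0.18 -2.32] 0.0874
lift 7 [0.37, 0.02, -0.12, 0.03, 0.02, -0.01] [-0.95 -0.24  1.1   2.31  0.69  0.38 -2.18] 0.0001
free 16 [0.31, -0.59, 0.27, 0.18, -0.0, -0.25] [-1.66 -0.37  1.32  2.16  0.77  0.52 -2.13] 0.093
slide 9 [0.09, -0.64, 0.42, 0.01, -0.01, 0.0] [-2.   -0.43  1.32  2.14  1.02  0.71 -2.56] 0.091
down 3 [0.01, -0.33, 1.28, -0.05, 0.02, 0.03] [-2.01 -0.43  1.32  2.18  1.07  0.7  -2.63] 0.095
```

```bash
cat > leg.py <<'E'
from nxt import *
G=np.array([.508,-.1928,.137])
def legs(L,lean):
    q=arm.observe()["joints"]
    for nm,p,h,N in L:
        q,e,w,path=go(q,np.array(p,float),T(h,lean),N); print(nm,N,w.round(2).tolist(),q.round(2),round(e,4))
E
python3 - <<'E'
from leg import *
R=T(-14,28); legs([("pre",G-.05*R[:,2],-14,5),("g",G,-14,4)],28)
E
```

```text
pre 5 [0.1, 0.13, 0.66, 0.12, -0.12, -0.17] [ 0.15  0.1   0.14  2.31 -0.12  0.24 -1.43] 0.0001
g 4 [-0.0, 0.0, 0.5, 0.0, 0.0, -0.0] [ 0.23  0.22  0.05  2.31 -0.2   0.12 -1.35] 0.0002
```

carry_out(
  commands=[
    [1,0.1,0.13,0.66,0.12,-0.12,-0.17],
    [1,0.1,0.13,0.66,0.12,-0.12,-0.17],
    [1,0.1,0.13,0.66,0.12,-0.12,-0.17],
    [1,0.1,0.13,0.66,0.12,-0.12,-0.17],
    [1,0.1,0.13,0.66,0.12,-0.12,-0.17],
  ],
)

```text
clock: 24.4
position: [0.4841, -0.1863, 0.1804]
ee_rot: [2.969, -0.37, 0.739]
force: [-0.7, 0.5, 0.2]
width: 1.001
gripper_force: 0.0
```

```bash
python3 - <<'E'
from leg import *
st(); legs([("g",G,-14,4)],28)
E
```

```text
t 24.4 j [ 0.11  0.1   0.18  2.32 -0.14  0.24 -1.41] p [ 0.4841 -0.1863  0.1804] rack [-0.2361 -0.4043  0.1804] F [-0.7  0.5  0.2] w 1.001 0.0 lean 27.9 head -14.2 ytilt 0.0
g 4 [0.02, -0.0, 0.5, 0.0, 0.0, -0.01] [ 0.21  0.22  0.07  2.31 -0.24  0.12 -1.31] 0.0003
```

carry_out(
  commands=[
    [0.9,0.02,0,0.5,0,0,0],
    [0.8,0.02,0,0.5,0,0,0],
    [0.7,0.02,0,0.5,0,0,0],
    [0.7,0.02,0,0.5,0,0,0],
  ],
)

```text
clock: 24.8
position: [0.5082, -0.1926, 0.1371]
ee_rot: [2.968, -0.373, 0.739]
force: [0.4, 0.0, 0.8]
width: 0.715
gripper_force: 0.0
```

```bash
python3 - <<'E'
from leg import *
st(); legs([("g",G,-14,1)],28)
E
```

```text
t 24.8 j [ 0.2   0.22  0.08  2.32 -0.25  0.12 -1.31] p [ 0.5082 -0.1926  0.1371] rack [-0.2143 -0.4163  0.1371] F [0.4 0.  0.8] w 0.715 0.0 lean 27.9 head -14.3 ytilt 0.0
g 1 [0.02, -0.01, -0.02, 0.02, 0.01, -0.04] [ 0.21  0.22  0.07  2.32 -0.25  0.12 -1.3 ] 0.0002
```

carry_out(
  commands=[
    [0,0,0,0,0,0,0],
    [0,0,0,0,0,0,0],
    [0,0,0,0,0,0,0],
    [0,0,0,0,0,0,0],
    [0,0,0,0,0,0,0],
    [0,0,0,0,0,0,0],
    [0,0,0,0,0,0,0],
  ],
)

```text
clock: 25.5
position: [0.5073, -0.1928, 0.1377]
ee_rot: [2.968, -0.368, 0.737]
force: [-3.8, 0.5, 6.6]
width: 0.35
gripper_force: 40.0
```

carry_out(
  commands=[
    [0,0.18,0,-0.33,0,0,0],
    [0,0.35,0,-0.66,0,0,0],
    [0,0.35,0,-0.66,0,0,0],
    [0,0.35,0,-0.66,0,0,0],
    [0,0.35,0,-0.66,0,0,0],
    [0,0.35,0,-0.66,0,0,0],
    [0,0.35,0,-0.66,0,0,0],
  ],
)

```text
clock: 26.2
position: [0.5068, -0.1923, 0.2594]
ee_rot: [2.969, -0.368, 0.734]
force: [0.0, -0.5, -2.4]
width: 0.345
gripper_force: 40.0
```

```bash
python3 - <<'E'
from leg import *
st(); legs([("free",world(.002,-.235,.25),14.2,16),("slide",world(.002,-.07,.235),14.2,9),("down",world(.002,-.07,.222),14.2,3)],28)
E
```

```text
t 26.2 j [ 0.02  0.01  0.25  2.16 -0.03  0.48 -1.52] p [ 0.5068 -0.1923  0.2594] rack [-0.2156 -0.4157  0.2594] F [ 0.  -0.5 -2.4] w 0.345 40.0 lean 27.8 head -14.4 ytilt 0.002
free 16 [0.35, -0.58, 0.21, 0.15, 0.0, -0.27] [-0.13  0.26  0.04  1.88 -0.17  0.52 -1.29] 0.0
slide 9 [-0.03, -0.73, 0.06, 0.0, -0.0, -0.0] [-0.55  0.25  0.16  1.95  0.09  0.46 -1.81] 0.0001
down 3 [-0.08, -0.0, 0.15, -0.0, 0.0, 0.0] [-0.55  0.27  0.16  1.97  0.09  0.43 -1.81] 0.0001
```

carry_out(
  commands=[
    [0,0.35,-0.58,0.21,0.15,0,-0.27],
    [0,0.35,-0.58,0.21,0.15,0,-0.27],
    [0,0.35,-0.58,0.21,0.15,0,-0.27],
    [0,0.35,-0.58,0.21,0.15,0,-0.27],
    [0,0.35,-0.58,0.21,0.15,0,-0.27],
    [0,0.35,-0.58,0.21,0.15,0,-0.27],
    [0,0.35,-0.58,0.21,0.15,0,-0.27],
    [0,0.35,-0.58,0.21,0.15,0,-0.27],
  ],
)

```text
clock: 27.0
position: [0.6049, -0.088, 0.2538]
ee_rot: [-3.046, -0.003, -0.755]
force: [0.4, -0.5, -2.3]
width: 0.344
gripper_force: 40.0
```

carry_out(
  commands=[
    [0,0.35,-0.58,0.21,0.15,0,-0.27],
    [0,0.35,-0.58,0.21,0.15,0,-0.27],
    [0,0.35,-0.58,0.21,0.15,0,-0.27],
    [0,0.35,-0.58,0.21,0.15,0,-0.27],
    [0,0.35,-0.58,0.21,0.15,0,-0.27],
    [0,0.35,-0.58,0.21,0.15,0,-0.27],
    [0,0.35,-0.58,0.21,0.15,0,-0.27],
    [0,0.35,-0.58,0.21,0.15,0,-0.27],
  ],
)

```text
clock: 27.8
position: [0.673, 0.036, 0.2502]
ee_rot: [-2.962, -0.368, -0.735]
force: [0.4, -0.7, -1.9]
width: 0.342
gripper_force: 40.0
```

```bash
python3 - <<'E'
from leg import *
st(); legs([("slide",world(.002,-.07,.235),14.2,9),("down",world(.002,-.07,.222),14.2,3)],28)
E
```

```text
t 27.8 j [-0.12  0.26  0.04  1.89 -0.19  0.52 -1.26] p [0.673  0.036  0.2502] rack [ 0.0016 -0.2354  0.2502] F [ 0.4 -0.7 -1.9] w 0.342 40.0 lean 27.9 head 15.2 ytilt -0.008
slide 9 [-0.02, -0.73, 0.07, -0.01, 0.0, -0.0] [-0.56  0.25  0.16  1.95  0.09  0.46 -1.8 ] 0.0001
down 3 [-0.08, -0.0, 0.15, -0.0, 0.0, 0.0] [-0.56  0.27  0.16  1.97  0.09  0.43 -1.81] 0.0001
```

carry_out(
  commands=[
    [0,-0.02,-0.73,0.07,0,0,0],
    [0,-0.02,-0.73,0.07,0,0,0],
    [0,-0.02,-0.73,0.07,0,0,0],
    [0,-0.02,-0.73,0.07,0,0,0],
    [0,-0.02,-0.73,0.07,0,0,0],
  ],
)

```text
clock: 28.3
position: [0.6519, 0.1251, 0.2421]
ee_rot: [-2.962, -0.367, -0.735]
force: [-0.5, 0.1, -1.9]
width: 0.346
gripper_force: 40.0
```

carry_out(
  commands=[
    [0,-0.02,-0.73,0.06,0,0,0],
    [0,-0.02,-0.73,0.06,0,0,0],
    [0,-0.02,-0.73,0.06,0,0,0],
    [0,-0.02,-0.73,0.06,0,0,0],
  ],
)

```text
clock: 28.7
position: [0.6349, 0.1963, 0.2364]
ee_rot: [-2.962, -0.367, -0.735]
force: [0.1, -0.2, -2.1]
width: 0.341
gripper_force: 40.0
```

```bash
python3 - <<'E'
from leg import *
st(); legs([("down",world(.002,-.07,.225),14.2,3)],28)
E
```

```text
t 28.7 j [-0.54  0.25  0.15  1.95  0.07  0.47 -1.79] p [0.6349 0.1963 0.2364] rack [ 0.0042 -0.0707  0.2364] F [ 0.1 -0.2 -2.1] w 0.341 40.0 lean 27.9 head 15.1 ytilt -0.008
down 3 [-0.07, 0.01, 0.13, -0.03, 0.0, -0.01] [-0.55  0.26  0.16  1.96  0.09  0.44 -1.81] 0.0002
```

carry_out(
  commands=[
    [0,-0.07,0,0.13,0,0,0],
    [0,-0.07,0,0.13,0,0,0],
    [0,-0.07,0,0.13,0,0,0],
    [0,-0.03,0,0.06,0,0,0],
    [0,0,0,0,0,0,0],
  ],
)

```text
clock: 29.2
position: [0.6355, 0.1938, 0.2238]
ee_rot: [-2.963, -0.363, -0.736]
force: [-0.1, 0.1, -1.9]
width: 0.341
gripper_force: 40.0
```

```bash
python3 - <<'E'
from leg import *
st()
E
```

```text
t 29.2 j [-0.54  0.26  0.15  1.96  0.07  0.43 -1.79] p [0.6355 0.1938 0.2238] rack [ 0.0041 -0.0732  0.2238] F [-0.1  0.1 -1.9] w 0.341 40.0 lean 28.0 head 14.9 ytilt -0.008
```

carry_out(
  commands=[
    [0,-0.03,0,0.06,0,0,0],
    [0,-0.03,0,0.06,0,0,0],
    [0,0,0,0,0,0,0],
  ],
)

```text
clock: 29.5
position: [0.637, 0.1946, 0.2235]
ee_rot: [-2.96, -0.363, -0.743]
force: [-6.4, -3.2, 16.4]
width: 0.347
gripper_force: 40.0
```

```bash
python3 - <<'E'
from leg import *
st()
E
```

```text
t 29.5 j [-0.54  0.27  0.15  1.96  0.07  0.43 -1.79] p [0.637  0.1946 0.2235] rack [ 0.0058 -0.0728  0.2235] F [-6.4 -3.2 16.4] w 0.347 40.0 lean 28.3 head 15.0 ytilt -0.009
```

carry_out(
  commands=[
    [0,0.025,0,-0.05,0,0,0],
    [0.5,0,0,0,0,0,0],
    [0.8,0,0,0,0,0,0],
    [0.8,0,0,0,0,0,0],
    [0.8,0,0,0,0,0,0],
    [0.8,0,0,0,0,0,0],
  ],
)

```text
clock: 30.1
position: [0.635, 0.1949, 0.2215]
ee_rot: [-2.963, -0.365, -0.735]
force: [0.0, 0.1, 0.2]
width: 0.732
gripper_force: 0.0
```

carry_out(
  commands=[
    [0.8,0,0,-0.2,0,0,0],
    [0.8,0,0,-0.5,0,0,0],
    [0.8,0,0,-0.8,0,0,0],
    [0.8,-0.5,0,-0.6,0,0,0],
    [0.8,-0.5,0,-0.6,0,0,0],
  ],
)

```text
clock: 30.6
position: [0.5826, 0.1812, 0.2713]
ee_rot: [-2.962, -0.364, -0.737]
force: [-0.5, -1.6, -0.5]
width: 0.803
gripper_force: 0.0
```

```bash
python3 - <<'E'
from leg import *
st(); s,w,C=wrist("w5")
P=C.reshape(-1,3);P=P[np.isfinite(P[:,2])]
Q=np.array([*(P[:,:2]-O).dot(np.c_[X,Y]).T,P[:,2]]).T
for y in(-.07,.083):
    m=(abs(Q[:,0])<.1)&(abs(Q[:,1]-y)<.06)&(Q[:,2]>.228)&(Q[:,2]<.25); c=Q[m]
    if len(c)>30: print(y,m.sum(),cv2.minAreaRect((c[:,:2]*1000).astype(np.float32)),np.percentile(c[:,2],[5,50,95]))
sc=arm.get_image("scene"); cv2.imwrite("pics/s4.png",cv2.resize(sc["pixels"][130:320,180:460,::-1],None,fx=2.8,fy=2.8,interpolation=cv2.INTER_CUBIC))
im=arm.get_image("top"); np.save("top2.npy",im,allow_pickle=True)
# pointer tip by rays from both views: dark, on box top
X2=cloud(im)
for nm,i in(("top",np.load("top.npy",allow_pickle=True).item()),("scene",np.load("scene.npy",allow_pickle=True).item())):
    px=i["pixels"].astype(int).sum(2); H,W=px.shape; d=i["R"].T@np.linalg.inv(i["mtx"]); c=-i["R"].T@i["t"]
    u,v=np.meshgrid(np.arange(W),np.arange(H)); D3=np.stack([u,v,np.ones_like(u)],-1)@d.T; 
    for z in(.042 if nm=="top" else .042,.030):
        Wp=c+D3*((z-c[2])/D3[...,2])[...,None]; b=np.array([.425,.065]);a=np.radians(-3.1);ex=np.array([np.cos(a),np.sin(a)]);ey=np.array([-np.sin(a),np.cos(a)])
        bx=(Wp[...,:2]-b)@ex;by=(Wp[...,:2]-b)@ey; m=(bx>.012)&(bx<.05)&(abs(by)<.095)&(px<230)
        n,l,sx,cc=cv2.connectedComponentsWithStats(m.astype(np.uint8))
        k=1+np.argmax(sx[1:,4]); mm=l==k; k0=bx[mm].min(); tip=mm&(bx<k0+.006); print(nm,z,"pointer box bx",bx[mm].min().round(4),bx[mm].max().round(4),"by mean",by[mm].mean().round(4),"range",by[mm].min().round(4),by[mm].max().round(4),"tip by",by[tip].mean().round(4),mm.sum())
E
```

```text
t 30.6 j [-0.58  0.12  0.16  2.01  0.12  0.53 -1.84] p [0.5826 0.1812 0.2713] rack [-0.0503 -0.0725  0.2713] F [-0.5 -1.6 -0.5] w 0.803 0.0 lean 28.0 head 15.0 ytilt -0.008
-0.07 2302 ((5.9829254150390625, -71.81266784667969), (52.268611907958984, 31.9798526763916), 0.07469868659973145) [0.22963544 0.2343802  0.2365107 ]
0.083 2437 ((2.835651397705078, 82.658935546875), (49.907470703125, 32.91008377075195), 1.0727276802062988) [0.22982629 0.23457328 0.23587202]
top 0.042 pointer box bx 0.0265 0.0485 by mean 0.0166 range 0.0086 0.0231 tip by 0.0184 27
top 0.03 pointer box bx 0.0284 0.0499 by mean 0.0177 range 0.0091 0.0238 tip by 0.019 24
scene 0.042 pointer box bx 0.0121 0.023 by mean -0.0319 range -0.0378 -0.0262 tip by -0.0307 9
scene 0.03 pointer box bx 0.0405 0.0464 by mean 0.0174 range 0.0135 0.0212 tip by 0.0174 6
```

View pics/s4.png

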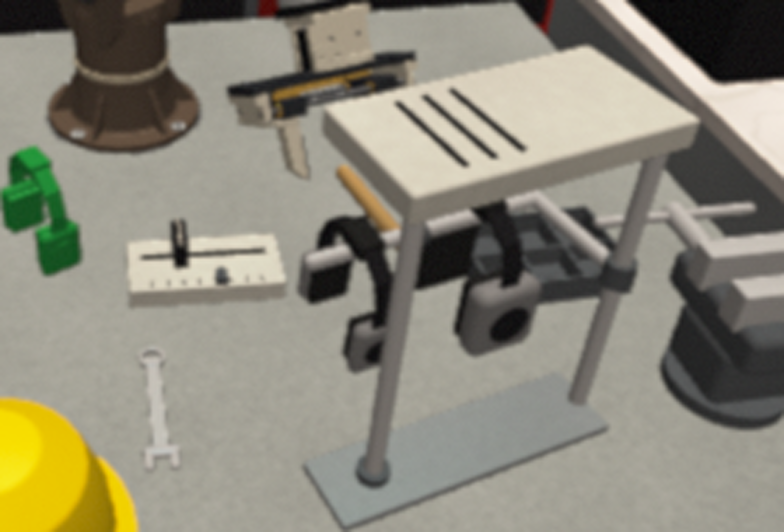

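The crop shows slim at (350,280) astride the bar's outer part and big at (490,270) on the inner part. Both pads measure a top height of 0.235–0.236 in the right bays. Now the timer, at crop (205,265).

```bash
python3 - <<'E'
from leg import *
for lean in (0,12):
  print(lean); legs([("over",(.41,.035,.20),-3.1,16),("g",(.41,.035,.047),-3.1,8),("push",(.413,.084,.047),-3.1,6),("up",(.413,.084,.2),-3.1,6)],lean)
E
```

```text
0
over 16 [-0.5, 0.33, 0.05, -0.05, -0.3, 0.18] [-0.43  0.11  0.24  2.1  -0.03  0.93 -1.79] 0.0003
g 8 [0.0, 0.0, 0.77, -0.0, -0.0, 0.0] [-0.36  0.38  0.19  2.27 -0.15  0.5  -1.68] 0.0
push 6 [0.0, -0.33, 0.0, 0.0, 0.0, -0.0] [-0.48  0.39  0.19  2.25 -0.15  0.52 -1.79] 0.0002
up 6 [0.0, -0.0, -1.02, -0.0, 0.0, 0.0] [-0.55  0.13  0.26  2.08 -0.04  0.93 -1.9 ] 0.0
12
over 16 [-0.5, 0.33, -0.0, -0.07, -0.17, 0.18] [-0.5  -0.02  0.23  2.26  0.11  0.7  -1.98] 0.0001
g 8 [-0.16, 0.0, 0.75, -0.0, 0.0, 0.0] [-0.43  0.3   0.19  2.45  0.03  0.19 -1.91] 0.0001
push 6 [0.0, -0.33, 0.0, 0.0, -0.0, -0.0] [-0.62  0.32  0.26  2.43  0.03  0.21 -2.03] 0.0001
up 6 [0.21, -0.0, -1.0, -0.0, 0.0, 0.0] [-0.73 -0.    0.33  2.25  0.14  0.71 -2.12] 0.0
```

carry_out(
  commands=[
    [0.8,-0.5,0.33,0.05,-0.05,-0.3,0.18],
    [0.8,-0.5,0.33,0.05,-0.05,-0.3,0.18],
    [0.8,-0.5,0.33,0.05,-0.05,-0.3,0.18],
    [0.8,-0.5,0.33,0.05,-0.05,-0.3,0.18],
    [0.8,-0.5,0.33,0.05,-0.05,-0.3,0.18],
    [0.8,-0.5,0.33,0.05,-0.05,-0.3,0.18],
    [0.8,-0.5,0.33,0.05,-0.05,-0.3,0.18],
    [0.8,-0.5,0.33,0.05,-0.05,-0.3,0.18],
  ],
)

```text
clock: 31.55
position: [0.5067, 0.1005, 0.2217]
ee_rot: [-3.082, -0.145, -0.374]
force: [-0.2, -0.7, 0.5]
width: 0.804
gripper_force: 0.0
```

carry_out(
  commands=[
    [0.8,-0.5,0.33,0.05,-0.05,-0.3,0.18],
    [0.8,-0.5,0.33,0.05,-0.05,-0.3,0.18],
    [0.8,-0.5,0.33,0.05,-0.05,-0.3,0.18],
    [0.8,-0.5,0.33,0.05,-0.05,-0.3,0.18],
    [0.8,-0.5,0.33,0.05,-0.05,-0.3,0.18],
    [0.8,-0.5,0.33,0.05,-0.05,-0.3,0.18],
    [0.8,-0.5,0.33,0.05,-0.05,-0.3,0.18],
    [0.8,-0.5,0.33,0.05,-0.05,-0.3,0.18],
  ],
)

```text
clock: 32.35
position: [0.4114, 0.032, 0.1973]
ee_rot: [3.14, -0.079, 0.0]
force: [0.9, 0.0, 0.1]
width: 0.803
gripper_force: 0.0
```

```bash
python3 - <<'E'
from leg import *
st(); s,w,C=wrist("w6"); np.save("w6.npy",w,allow_pickle=True)
P=C.reshape(-1,3);ok=np.isfinite(P[:,2])&(abs(P[:,0]-.425)<.08)&(abs(P[:,1]-.065)<.13)
def r(Q,n): 
    if len(Q)>5: (c,sz,a)=cv2.minAreaRect((Q[:,:2]*1000).astype(np.float32)); print(n,len(Q),np.round(c,1),np.round(sz,1),round(a,1),np.median(Q[:,2]).round(4))
Z=P[:,2]
r(P[ok&(Z>.02)&(Z<.034)],"box"); r(P[ok&(Z>.06)],"grip"); r(P[ok&(Z>.038)&(Z<.046)],"ptr")
legs([("g",(.41,.035,.047),-3.1,8)],0)
E
```

```text
t 32.35 j [-0.43  0.11  0.24  2.11 -0.03  0.92 -1.79] p [0.4114 0.032  0.1973] rack [-0.2528 -0.1749  0.1973] F [0.9 0.  0.1] w 0.803 0.0 lean 0.0 head -32.6 ytilt 0.0
box 12323 [426.9  65.9] [199.7 100. ] 87.1 0.0293
grip 69901 [414.9  32.6] [172.4  67.8] 87.2 0.2866
ptr 288 [452.6  62.8] [71. 24.] 52.4 0.0412
g 8 [0.02, -0.02, 0.75, 0.0, 0.0, 0.0] [-0.37  0.38  0.19  2.27 -0.15  0.5  -1.68] 0.0
```

View pics/w6.png

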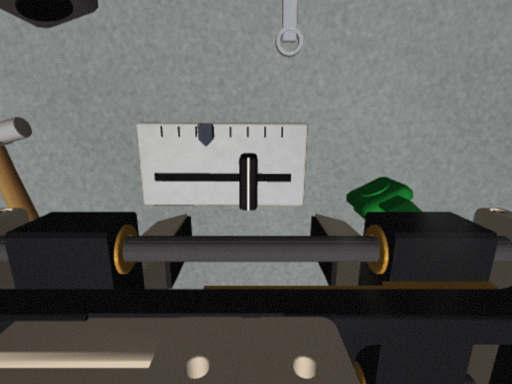

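The wrist view shows the pointer at (206,134), tip at (206,146), and the grip at (249,182). Computing both along the box:

```bash
cat > tim.py <<'E'
from leg import *
def tim(w,C):
    a=np.radians(-2.9);ex=np.array([np.cos(a),np.sin(a)]);ey=np.array([-np.sin(a),np.cos(a)]);b=np.array([.4269,.0659])
    c=-w["R"].T@w["t"];u,v=np.meshgrid(np.arange(512),np.arange(384));D=np.stack([u,v,np.ones_like(u)],-1)@(w["R"].T@np.linalg.inv(w["mtx"])).T
    px=w["pixels"].astype(int).sum(2)
    def at(z): W=c+D*((z-c[2])/D[...,2])[...,None]; return (W[...,:2]-b)@ex,(W[...,:2]-b)@ey
    bx,by=at(.042); m=(px<300)&(bx>.01)&(bx<.05)&(abs(by)<.095)
    n,l,s,_=cv2.connectedComponentsWithStats(m.astype(np.uint8));mm=l==1+np.argmax(s[1:,4]); tip=mm&(bx<bx[mm].min()+.005)
    print("pointer",s[1:,4].max(),"by",by[mm].min().round(4),by[mm].max().round(4),by[mm].mean().round(4),"tip",by[tip].mean().round(4),"bx",bx[mm].min().round(4))
    Q=C.reshape(-1,3);k=np.isfinite(Q[:,2])&(Q[:,2]>.058)&(Q[:,2]<.078);Q=Q[k];x,y=(Q[:,:2]-b)@ex,(Q[:,:2]-b)@ey;k=(abs(x)<.06)&(abs(y)<.1);x,y=x[k],y[k]
    if len(x)>5: print("grip",len(x),"bx",x.min().round(4),x.max().round(4),"by",np.percentile(y,[1,99]).round(4),((y.min()+y.max())/2).round(4),"z",np.median(Q[k,2]).round(4),"world centre",(b+ex*(x.min()+x.max())/2+ey*(y.min()+y.max())/2).round(4))
if __name__=="__main__":
    w=np.load("w6.npy",allow_pickle=True).item(); tim(w,cloud(w))
E
python3 tim.py
```

```text
pointer 304 by 0.008 0.0283 0.0171 tip 0.017 bx 0.0259
grip 980 bx -0.0442 0.0162 by [-0.0407 -0.0212] -0.0309 z 0.0679 world centre [0.4114 0.0358]
```

```bash
python3 - <<'E'
from leg import *
a=np.radians(-2.9);ex=np.array([np.cos(a),np.sin(a)]);ey=np.array([-np.sin(a),np.cos(a)]);b=np.array([.4269,.0659])
f=lambda by,z:np.r_[b-.022*ex+by*ey,z]
legs([("g",f(-.0309,.048),-2.9,8),("push",f(.0171,.048),-2.9,6)],0)
E
```

```text
g 8 [-0.01, -0.02, 0.75, 0.0, 0.0, -0.0] [-0.37  0.37  0.19  2.29 -0.14  0.5  -1.69] 0.0
push 6 [0.0, -0.32, 0.0, 0.0, 0.0, -0.0] [-0.48  0.38  0.19  2.27 -0.15  0.51 -1.8 ] 0.0002
```

carry_out(
  commands=[
    [0.8,-0.01,-0.02,0.75,0,0,0],
    [0.8,-0.01,-0.02,0.75,0,0,0],
    [0.8,-0.01,-0.02,0.75,0,0,0],
    [0.8,-0.01,-0.02,0.75,0,0,0],
    [0.8,-0.01,-0.02,0.75,0,0,0],
    [0.8,-0.01,-0.02,0.75,0,0,0],
    [0.8,-0.01,-0.02,0.75,0,0,0],
    [0.8,-0.01,-0.02,0.75,0,0,0],
  ],
)

```text
clock: 33.2
position: [0.4112, 0.0368, 0.0468]
ee_rot: [-3.14, 0.077, -0.005]
force: [0.5, 0.2, 0.3]
width: 0.803
gripper_force: 0.0
```

carry_out(
  commands=[
    [0,0,0,0,0,0,0],
    [0,0,0,0,0,0,0],
    [0,0,0,0,0,0,0],
    [0,0,0,0,0,0,0],
    [0,0,0,0,0,0,0],
    [0,0,0,0,0,0,0],
    [0,0,0,0,0,0,0],
    [0,0,0,0,0,0,0],
  ],
  squeeze=15,
)

```text
clock: 34.0
position: [0.4112, 0.0367, 0.0476]
ee_rot: [-3.14, 0.077, -0.005]
force: [0.0, 0.6, 3.3]
width: 0.218
gripper_force: 15.0
```

```bash
python3 - <<'E'
from leg import *
st()
a=np.radians(-2.9);ex=np.array([np.cos(a),np.sin(a)]);ey=np.array([-np.sin(a),np.cos(a)]);b=np.array([.4269,.0659])
p=arm.observe()["position"]; print("by",(p[:2]-b)@ey)
legs([("push",np.r_[b-.022*ex+.0171*ey,p[2]],-2.9,6)],0)
E
```

```text
t 34.0 j [-0.37  0.37  0.19  2.28 -0.14  0.5  -1.69] p [0.4112 0.0367 0.0476] rack [-0.2519 -0.1703  0.0476] F [0.  0.6 3.3] w 0.218 15.0 lean 0.2 head 2.5 ytilt -0.0
by -0.02998880509198436
push 6 [-0.03, -0.31, -0.0, -0.0, -0.01, 0.0] [-0.48  0.38  0.19  2.27 -0.15  0.51 -1.8 ] 0.0002
```

carry_out(
  commands=[
    [0,0,-0.32,0,0,0,0],
    [0,0,-0.32,0,0,0,0],
    [0,0,-0.32,0,0,0,0],
    [0,0,-0.32,0,0,0,0],
    [0,0,-0.32,0,0,0,0],
    [0,0,-0.31,0,0,0,0],
    [0,0,0,0,0,0,0],
  ],
)

```text
clock: 34.7
position: [0.414, 0.0864, 0.0476]
ee_rot: [-3.14, 0.074, -0.006]
force: [0.2, 1.7, 5.5]
width: 0.221
gripper_force: 15.0
```

carry_out(
  commands=[
    [0.3,0,0,0,0,0,0],
    [0.5,0,0,0,0,0,0],
    [0.7,0,0,0,0,0,0],
    [0.7,0,0,0,0,0,0],
    [0.7,0,0,0,0,0,0],
    [0.7,0,0,0,0,0,0],
    [0.7,0,0,-0.4,0,0,0],
  ],
)

```text
clock: 35.4
position: [0.4126, 0.0841, 0.057]
ee_rot: [3.14, -0.077, 0.001]
force: [-0.8, 0.1, -0.4]
width: 0.693
gripper_force: 0.0
```

carry_out(
  commands=[
    [0.7,0,0,-0.8,0,0,0],
    [0.7,0,0,-0.8,0,0,0],
    [0.7,0,0,-0.8,0,0,0],
    [0.7,0,0,-0.8,0,0,0],
    [0.7,0,0,-0.8,0,0,0],
    [0.7,0,0,-0.8,0,0,0],
    [0.7,0,0,-0.8,0,0,0],
  ],
)

```text
clock: 36.1
position: [0.4128, 0.0842, 0.199]
ee_rot: [-3.14, 0.077, -0.005]
force: [0.4, -0.5, 0.2]
width: 0.7
gripper_force: 0.0
```

```bash
python3 - <<'E'
from tim import *
st(); s,w,C=wrist("w7"); tim(w,C)
im=arm.get_image("top");Ct=cloud(im);P=Ct.reshape(-1,3);P=P[np.isfinite(P[:,2])]
Q=np.array([*(P[:,:2]-O).dot(np.c_[X,Y]).T,P[:,2]]).T
sc=arm.get_image("scene"); S=np.array(cloud(sc).reshape(-1,3)); cv2.imwrite("pics/s5.png",cv2.resize(sc["pixels"][:,:,::-1],(760,570)))
a=cv2.resize(w["pixels"][90:230,100:340,::-1],(480,280)); cv2.imwrite("pics/fin.png",np.vstack([cv2.resize(sc["pixels"][100:330,60:470,::-1],(480,270)),a]))
E
```

```text
t 36.1 j [-0.56  0.12  0.25  2.09 -0.04  0.92 -1.9 ] p [0.4128 0.0842 0.199 ] rack [-0.2387 -0.1247  0.199 ] F [ 0.4 -0.5  0.2] w 0.7 0.0 lean 0.2 head 4.2 ytilt -0.0
pointer 257 by 0.0101 0.0248 0.0176 tip 0.018 bx 0.0261
grip 955 bx -0.0427 0.0163 by [0.0113 0.03  ] 0.0207 z 0.068 world centre [0.4148 0.0872]
```

View pics/fin.png

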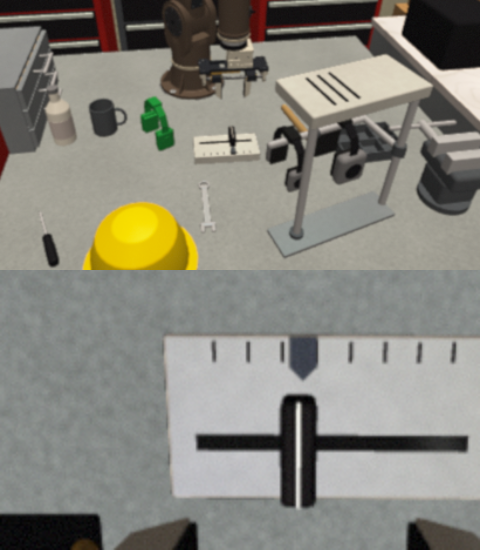

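The final view shows both pairs hanging and nothing else moved. The grip (299) is about 2–3 mm from the pointer tip (303), within the 6 mm allowed, and the gripper is clear. Handing in.

```bash
python3 -c "
from h import *
print(arm.sign_off())"
```

```text
the job is handed in; nothing more can be done
None
```

I handed the job in at about 36 s, with both pairs hanging in their bays and the timer grip about 2–3 mm from the pointer (6 mm allowed); no pass or fail result came back.

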